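# Tip a standing carton onto the scan platform and slide it under the reader

## Robot

A 6-joint arm with a two-finger parallel gripper is mounted at the origin on a cart in front of the work surface, level with it; the furniture and walls round the work are solid. World frame = base frame: x ahead of the robot, y to its left, z up, the work surface at z = 0. Lengths are in m, angles in rad, forces in N, time in s.
With the tool pointing down it reaches from about 0.35 to 0.775 m from the base axis. Payload 7.3 kg.
Tool frame: the origin (TCP) lies midway between the tips of the shut fingers; the grasp point (between the pads) lies 19 mm behind it; z points along the fingers, y is the direction in which the jaws open and shut (so a half turn about z gives the same grasp; the last joint's range is limited). The gripper opens to 92 mm and grips with 3 to 60 N. Pads are 19 mm wide; open, the fingers measure 130 mm over their backs; the gripper's body (75 mm by 190 mm) begins 47 mm behind the grasp point.
Start: joints at [-0.146, 0.342, 1.524, -0, 1.275, -0.146], TCP at [0.525, 0, 0.227] pointing down, gripper open.
Joint ranges: [-2.53, 2.53], [-0.77, 2.02], [0.04, 2.7], [-1, 4.14], [0.28, 2.66], [-3.11, 3.11]. Speed limits (rad/s): [2.57, 2.57, 3.14, 3.14, 3.14, 3.14].

## Interface

Orientations are given as [roll, pitch, yaw] about the fixed x, y, z axes, in that order (R = Rz(yaw) Ry(pitch) Rx(roll)).
In Python, from cell import robot gives the robot as it stands.
- The arm moves only by the tool step_arm, never from a script. Its argument "moves" is a list that holds one entry, the list of rows, each a list of 4 numbers: the shift along the tool's x, y, z in m, then the turn about the tool's z in rad. In form: [[[dx, dy, dz, roll], ...]]. A call has 1 to 8 rows; each row shifts and turns the commanded pose from where the row before left it, along the tool's axes as they then stand; what a row does not reach is not made up. A row lasts 1/12 s, in which the tool goes at most 41.7 mm and 7.16 degrees, less where a joint would pass 70% of its speed; a pose out of reach is approached as far as the arm can. A call with a gripper value outside its range is refused whole. "hand" is the opening, from 0 (shut) to 1 (fully open), set as the call begins (left out, the last holds). The fingers move at their own pace and stop on an object; "force" is the grip in N (left out, the last holds). Time passes only in rows, so rows that do not move let the fingers close. It gives the time, the measured TCP pose, the force and the opening at its end, in the units of the state.
- robot.observe(): the state, without advancing time (a new reading comes with each control period).
- robot.read_camera(name): name is "scene" or "side" or "wrist"; returns a dict with "frame" (480x640x3 uint8, red, green, blue), "fovy" (degrees; the focal length in pixels is half the picture's height over the tangent of half this angle, whatever the lens; pixels are square), "cx", "cy" (the principal point, pixels), "k1" (the pictures are not rectified: a ray, as slopes to the right and down, at radius r is drawn at 1 + k1 r^2 times it, then the intrinsics apply), "R" (3x3) and "t" (3): a world point X has camera coordinates R X + t. Camera axes: x right, y down, z forward; pixel columns grow to the right and rows downward; lengths in m; the calibration is good to about 2 mm. A picture is of the moment at which its call begins. There is no depth.
- robot.hand_in(): hands the job in, once; it reports no verdict.
The state is a dict: "time": time; "qpos": joint angles; "qvel": joint speeds; "joint_efforts": joint torques, N m; "tool_pos": TCP position; "tool_rot": TCP orientation; "contact_force": force on the tool from outside, world axes, zero at the start; "torque": the same for the moment, N m; "opening": finger opening in m.
Only numpy, scipy, OpenCV 4.12 (cv2) and the standard library are available. Lean on these libraries where they do the work, as an engineer would, in place of code of your own. Each camera call takes 0.05 s, during which the arm holds its last target.

## Task

The small carton stands on end in front of the low scan platform: slide it, still upright, until its foot is square against the platform's front edge, then push it over high up so that it tips onto the platform with its label on top. Then slide it in under the reader, square and between the two yellow lines, until its end touches the steel fence. Tip and slide it only, do not lift it; do not touch the reader head or disturb the other things on the bench.

Things in the scene. Friction and masses are not known exactly. Their poses are not given: they have to be found in the camera images.
- carton: brown cardboard carton 130 x 66 x 45 mm, 0.25-0.5 kg, standing on end (45 mm thick in the tipping direction). Origin: centre of the 130 x 66 face opposite the label, which looks to the platform at the start. z points out of the label face (at z = 45 mm): at the start level, away from the platform within 0.25 rad; up when done. x along its length, up at the start. y spans -33 to 33 mm.
- carton_foot (a point): middle of the carton's lower edge on the platform side as it stands at the start (x = -65 mm, y = z = 0 of the carton). It starts on the bench 25 to 70 mm in front of the platform's front edge; it rises only to the deck when the carton tips.
- platform: grey and aluminium scan platform fixed to the bench, 320 long, 170 wide, 14 mm high. Origin: middle of its front edge, at bench level; +x along the deck, away from the front edge; y across it (left, looking along +x); z up. The front edge (x = 0) is the low stop. Yellow lines at y = -62 and 62 mm. A column 194 mm high stands at x = 283 to 309 mm.
- fence (a point): middle of the foot of the steel fence's face, at deck height, 250 mm along the deck from the front edge; the fence stands 34 mm above the deck and spans 75 mm either side. A carton lying against it has its near end 120 mm along the deck from the front edge.
- reader: white reader head on the column, fixed over the deck; origin and axes as the platform's. Spans x = 125 to 230, y = -48 to 48 mm; its dark underside is 111 mm above the bench, its top 162 mm. It hangs over the carton's final place, so a tool that pushes the carton home must lean back, away from the head.
- label_roll: white label roll, 99 mm across, 60 mm high, on the left of the deck (looking along it); origin under its centre. Leave alone.
- red_marker: white felt marker with a red cap, 126 mm long, lying on the right of the deck (looking along it); origin under its centre. Leave alone.
- brown_tape: roll of brown tape, 113 mm across, 48 mm high; origin under its centre. Leave alone.
There are look-alikes about, which are no part of the job. Leave any turquoise look-alike of the carton alone.

How it is judged:
By the outcome, as a careful person would: the job done as asked, in the order asked, and still so for the second after the job is handed in, with the robot touching nothing.
It also fails if it takes over 50 s, if anything falls off the work surface, if the arm or the gripper's body presses on something with over 40 N, if the wrist force passes 120 N, or if a joint passes its speed limit or range.

## Working session

There is one attempt and no reset: what is moved stays moved. The work goes in short steps, Python scripts to look and compute and a tool call to move; the robot and the scene stay as the last step left them, time stands still between calls to the robot, and variables do not carry over. Pictures are saved under pics/ and viewed, and the job is handed in when it is done.

Besides the shell and the picture viewer there is one more tool, called by a JSON object that holds its "name" and its "arguments", one argument or row to a line. step_arm: Moves the arm, as the interface text tells. Its arguments: {"type":"object","properties":{"moves":{"type":"array","items":{"type":"array","items":{"type":"array","items":{"type":"number"}}}},"hand":{"type":"number"},"force":{"type":"number"}},"required":["moves"]}

```bash
ls; mkdir -p pics
python3 - <<'E'
from cell import robot
import cv2
s=robot.observe(); print(s)
for n in ["scene","side","wrist"]:
    c=robot.read_camera(n); cv2.imwrite(f"pics/{n}0.png",c["frame"][:,:,::-1]); c.pop("frame"); print(n,c)
E
```

```text
pics
{'time': 0.0, 'qpos': array([-1.45998263e-01,  3.42732740e-01,  1.52501645e+00, -1.80392344e-05,
        1.27540285e+00, -1.45998063e-01]), 'qvel': array([-0.00086834,  0.00166773,  0.0011853 , -0.00019404,  0.00036177,
        0.00019272]), 'joint_efforts': array([ 7.61924657e-04, -4.31245601e+01, -2.44219762e+01,  7.17750052e-02,
        5.59406646e-02, -1.04314388e-04]), 'tool_pos': array([5.24590609e-01, 7.78207124e-05, 2.26039967e-01]), 'tool_rot': array([-3.14004734e+00, -2.09793661e-04,  1.57080123e+00]), 'contact_force': array([-0.06924423,  0.10645084, -0.15542293]), 'torque': array([0.02213423, 0.01996823, 0.04429587]), 'opening': 0.0918145536306915}
scene {'fovy': 50.7302512645514, 'cx': 315.54040967570734, 'cy': 244.89258927007123, 'k1': -0.05953122155905908, 'R': array([[ 0.4532201 , -0.8911365 ,  0.0216168 ],
       [-0.6045979 , -0.32512937, -0.72715354],
       [ 0.65502131,  0.31649113, -0.68613442]]), 't': array([-0.26609742,  0.37350654,  0.80267252])}
side {'fovy': 45.342152990920425, 'cx': 306.4470396839527, 'cy': 236.1054030308716, 'k1': -0.04209483541533154, 'R': array([[-0.99948213, -0.0296281 , -0.01255563],
       [-0.00925123,  0.63828247, -0.76974665],
       [ 0.03082017, -0.76923187, -0.63822602]]), 't': array([0.54925561, 0.06897559, 1.3397928 ])}
wrist {'fovy': 71.03283817981016, 'cx': 322.2110403781542, 'cy': 238.98059067614844, 'k1': -0.04592984519977061, 'R': array([[ 9.99996992e-01,  6.32724749e-04, -2.36975389e-03],
       [ 1.26754458e-03, -9.60452225e-01,  2.78441944e-01],
       [-2.09985829e-03, -2.78444110e-01, -9.60450138e-01]]), 't': array([-0.52399767, -0.03418694,  0.39033513])}
```

View pics/scene0.png

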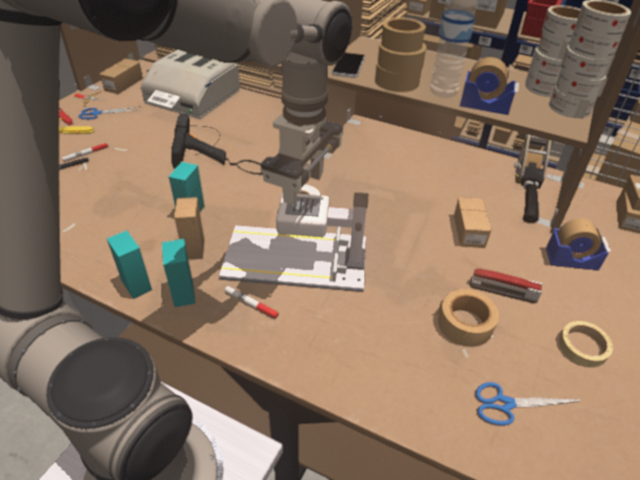

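View pics/side0.png

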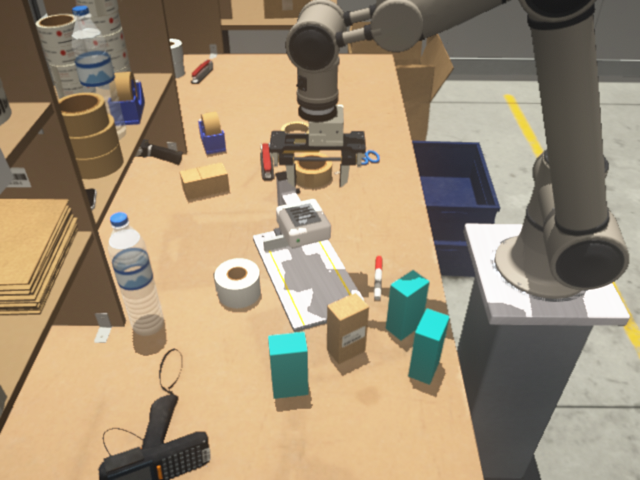

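View pics/wrist0.png

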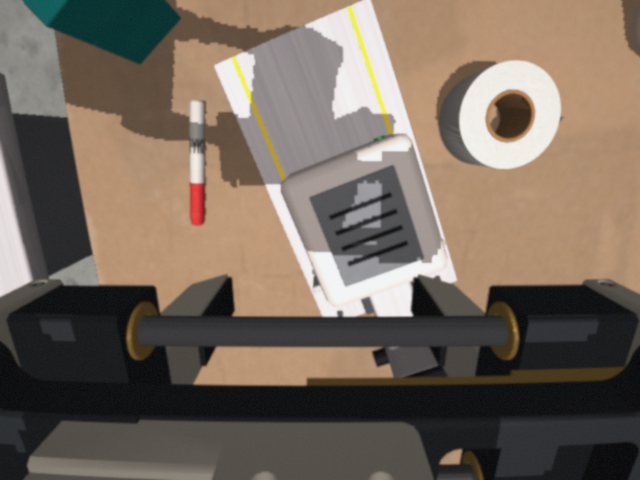

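Run:
```python
import cv2
a=cv2.imread("pics/side0.png")[220:400,230:450]; cv2.imwrite("pics/side0c.png",cv2.resize(a,None,fx=3.6,fy=3.3,interpolation=cv2.INTER_CUBIC))
a=cv2.imread("pics/scene0.png")[180:320,150:390]; cv2.imwrite("pics/scene0c.png",cv2.resize(a,None,fx=3.3,fy=4,interpolation=cv2.INTER_CUBIC))
```

```text
(no output)
```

View pics/side0c.png

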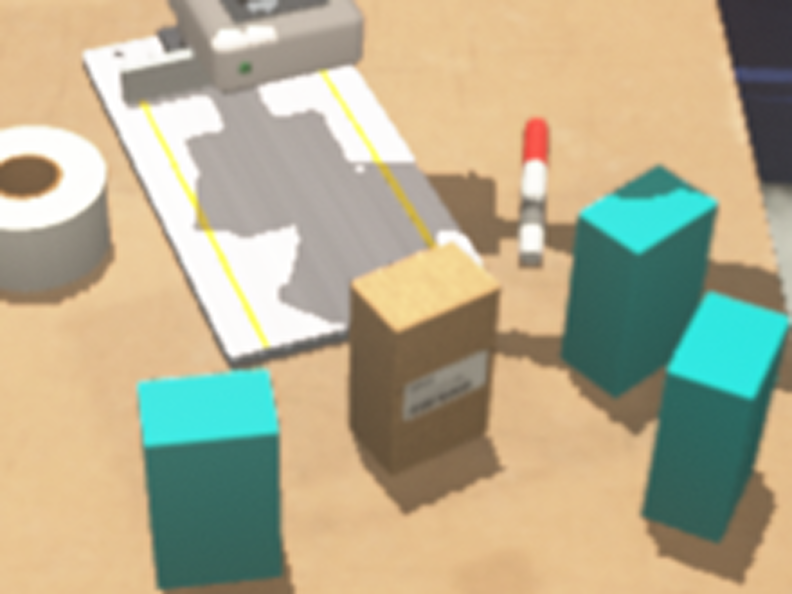

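View pics/scene0c.png

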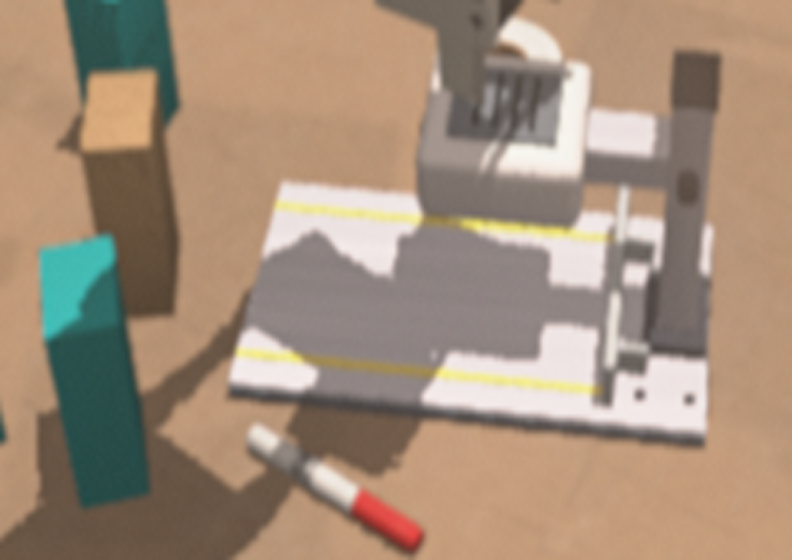

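```bash
cat > h.py <<'E'
import numpy as np, cv2
from scipy.optimize import least_squares
from scipy.spatial.transform import Rotation as Rr
def proj(c,P):
    P=np.atleast_2d(P); X=P@np.array(c["R"]).T+c["t"]; u=X[:,:2]/X[:,2:]
    r2=(u**2).sum(1,keepdims=True); u=u*(1+c["k1"]*r2); f=240/np.tan(np.radians(c["fovy"])/2)
    return u*f+[c["cx"],c["cy"]]
def fit(obs,x0,model):
    # obs list (cam, localpoint, pixel); model(p)->R,t
    def res(p):
        R,t=model(p); return np.concatenate([(proj(c,R@np.array(l,float)+t)-px)[0] for c,l,px in obs])
    s=least_squares(res,x0,loss="soft_l1",f_scale=1.5); return s.x,res(s.x).reshape(-1,2)
def planar(p): return Rr.from_euler("z",p[2]).as_matrix(),np.array([p[0],p[1],p[3] if len(p)>3 else 0])
def save(name,fr,box=None,s=3):
    if box: x0,x1,y0,y1=box; fr=fr[y0:y1,x0:x1]
    cv2.imwrite("pics/"+name,cv2.resize(fr[:,:,::-1],None,fx=s,fy=s,interpolation=cv2.INTER_CUBIC))
E
python3 - <<'E'
from h import *; from cell import robot; import pickle
C={n:robot.read_camera(n) for n in ["scene","side","wrist"]}
pickle.dump(C,open("c0.pkl","wb"))
S,D,W=C["scene"],C["side"],C["wrist"]
h=.014
FL,FR,BR,BL=(0,.085,h),(0,-.085,h),(.32,-.085,h),(.32,.085,h)
o=[(S,FL,(235.8,225.8)),(S,FR,(220.3,277)),(S,BR,(363.6,289.3)),(S,BL,(365.8,236)),(D,FL,(294,326)),(D,BL,(253.6,236)),(W,FR,(215,66)),(W,BL,(455,279)),(W,FL,(371,-1))]
p,r=fit(o,[.45,.2,-1.4],planar); print(p,r.round(1).tolist())
np.save("plat.npy",p)
# carton local: upright; q frame: origin foot mid platform side, qx direction out of label (away), qy ; yaw
def m(p): return Rr.from_euler("z",p[2]).as_matrix(),np.array([p[0],p[1],0])
# frame: x = towards platform (platform +x), foot at x=0; label face at x=-.045
L,w=.130,.033
o=[(D,(-.045,w,0),(340.3,363.3)),(D,(-.045,-w,0),(365.6,351.2)),(D,(0,w,0),(328,350.3)),
(D,(0,w,L),(327.8,307)),(D,(-.045,w,L),(340.6,320.6)),(D,(-.045,-w,L),(368.6,307.3)),(D,(0,-w,L),(355.6,294.2)),
(S,(-.045,w,L),(177.9,198)),(S,(0,w,L),(197.6,197.5)),(S,(0,-w,L),(196.4,217.5)),(S,(-.045,-w,L),(175.2,217.5)),(S,(0,-w,0),(203,258)),(S,(-.045,-w,0),(190.3,258.8))]
q,r=fit(o,[p[0],p[1]+.05,p[2]],m); print(q,r.round(1).tolist())
R,t=planar(p); foot=R.T@(np.r_[q[:2],0]-t); print("foot in plat",foot,"dyaw",q[2]-p[2])
# obstacles approx: turquoise tops
E
```

```text
[ 0.49152182  0.1811756  -1.20838426] [[-0.3, -1.6], [-1.9, -2.5], [0.4, -0.9], [0.9, -0.2], [-1.0, 1.0], [-0.7, -1.6], [-3.7, 0.1], [0.5, 5.7], [-0.5, -0.4]]
[ 0.47484485  0.23866924 -0.96868653] [[-1.2, 1.1], [0.3, -1.4], [-1.8, -0.9], [-0.9, -2.2], [0.2, -0.8], [1.0, -2.1], [-0.3, -3.3], [-1.8, -0.3], [-1.0, -1.2], [-1.0, -2.2], [-1.2, -0.7], [0.3, 0.5], [-6.7, 1.2]]
foot in plat [-0.05967161  0.00478955  0.        ] dyaw 0.23969773293817598
```

```bash
cat >> h.py <<'E'
import itertools
def box_pts(x0,x1,y0,y1,z0,z1):
    P=np.array(list(itertools.product((x0,x1),(y0,y1),(z0,z1)))); 
    E=[(i,j) for i in range(8) for j in range(i) if bin(i^j).count("1")==1]; return P,E
def draw(c,img,R,t,box,s,off,col=(255,0,0)):
    P,E=box_pts(*box); u=(proj(c,P@R.T+t)-off+.5)*s
    for i,j in E: cv2.line(img,tuple(int(v) for v in u[i]),tuple(int(v) for v in u[j]),col,1,cv2.LINE_AA)
def overlay(name,c,bx,s,items):
    x0,x1,y0,y1=bx; im=cv2.resize(c["frame"][y0:y1,x0:x1],None,fx=s,fy=s,interpolation=cv2.INTER_CUBIC)
    for (R,t,b,col) in items: draw(c,im,R,t,b,s,np.array([x0,y0]),col)
    cv2.imwrite("pics/"+name,im[:,:,::-1])
PB=(0,.32,-.085,.085,0,.014); CB=(-.045,0,-.033,.033,0,.13)
E
cat > ov.py <<'E'
from h import *; import pickle
C=pickle.load(open("c0.pkl","rb")); p=np.load("plat.npy"); 
q=[ 0.47484485 , 0.23866924, -0.96868653]
it=[(*planar(p),PB,(255,0,0)),(*planar(q),CB,(0,0,255)),(*planar(p),(.125,.23,-.048,.048,.111,.162),(255,0,255))]
overlay("ovs.png",C["scene"],(150,390,180,320),3.3,it)
overlay("ovd.png",C["side"],(230,450,190,380),3.5,it)
overlay("ovw.png",C["wrist"],(0,640,0,400),1.25,it)
E
python3 ov.py
```

```text
(no output)
```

View pics/ovs.png

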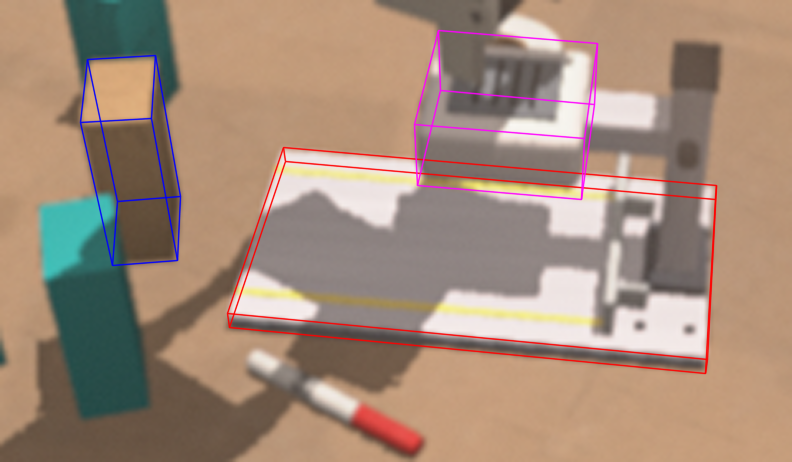

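View pics/ovd.png

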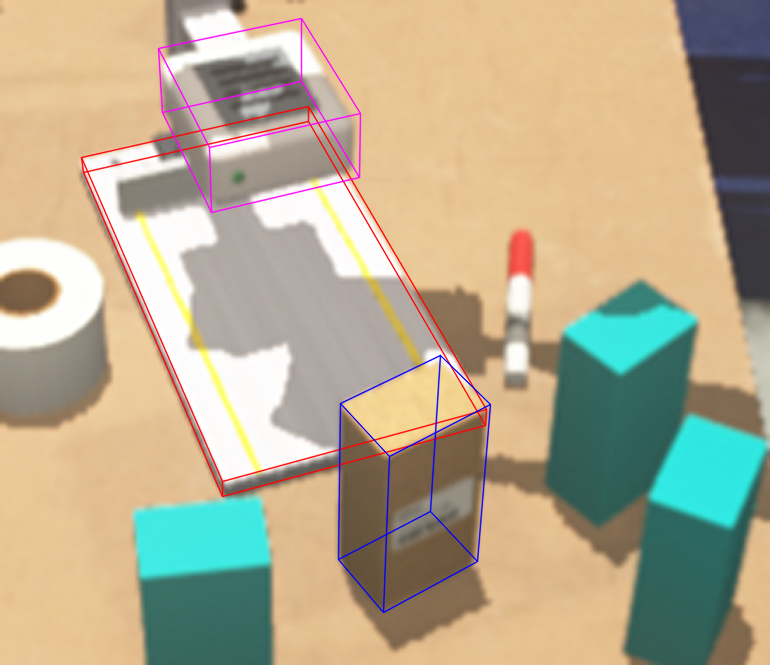

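View pics/ovw.png

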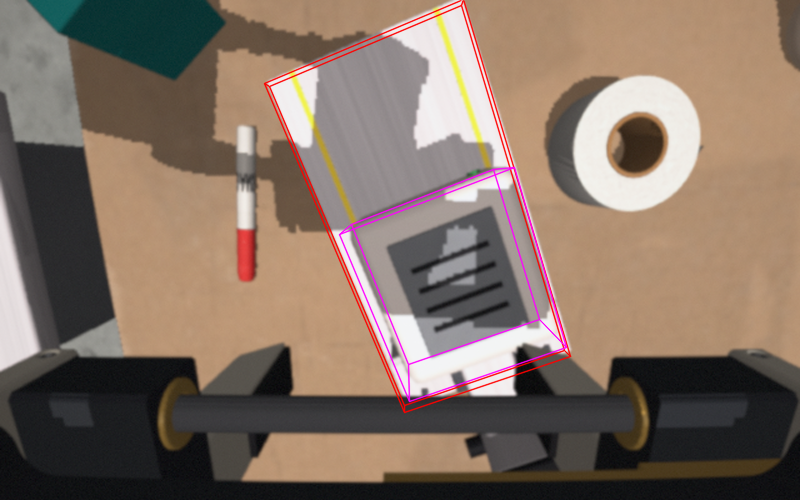

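```bash
cat >> h.py <<'E'
def back(c,px,z):
    f=240/np.tan(np.radians(c["fovy"])/2); d=(np.array(px,float)-[c["cx"],c["cy"]])/f
    u=d.copy()
    for _ in range(20): u=d/(1+c["k1"]*(u@u))
    R=np.array(c["R"]); o=-R.T@c["t"]; r=R.T@np.r_[u,1]; return o+r*(z-o[2])/r[2]
E
python3 - <<'E'
from h import *; import pickle
C=pickle.load(open("c0.pkl","rb")); D=C["side"]; p=np.load("plat.npy"); R,t=planar(p)
for n,z,q in [("A",.13,[(640,282),(697,322),(620,375),(567,333)]),("B",.13,[(690,415),(767,438),(733,528),(650,497)]),("C",.13,[(133,512),(263,498),(272,568),(140,578)]),("roll",.06,[(30,293)])]:
    for a in q:
        X=back(D,np.array(a)/3.5+[230,190],z); print(n,X.round(3),(R.T@(X-t)).round(3))
W=C["wrist"]
for a in [(197,100),(197,225)]: 
    X=back(W,a,.01); print("marker",X.round(3),(R.T@(X-t)).round(3))
X=back(D,(315,170),.048);print("tape",X)
E
```

```text
A [0.331 0.161 0.13 ] [-0.038 -0.157  0.13 ]
A [0.303 0.193 0.13 ] [-0.078 -0.172  0.13 ]
A [0.35  0.235 0.13 ] [-0.1   -0.113  0.13 ]
A [0.376 0.203 0.13 ] [-0.061 -0.1    0.13 ]
B [0.316 0.264 0.13 ] [-0.14  -0.135  0.13 ]
B [0.278 0.28  0.13 ] [-0.168 -0.165  0.13 ]
B [0.304 0.341 0.13 ] [-0.216 -0.118  0.13 ]
B [0.344 0.321 0.13 ] [-0.183 -0.089  0.13 ]
C [0.606 0.336 0.13 ] [-0.104  0.162  0.13 ]
C [0.541 0.325 0.13 ] [-0.117  0.097  0.13 ]
C [0.535 0.37  0.13 ] [-0.161  0.107  0.13 ]
C [0.599 0.378 0.13 ] [-0.146  0.17   0.13 ]
roll [0.693 0.102 0.06 ] [0.145 0.16  0.06 ]
marker [0.393 0.119 0.01 ] [ 0.023 -0.114  0.01 ]
marker [ 0.38  -0.016  0.01 ] [ 0.145 -0.174  0.01 ]
tape [ 0.53512419 -0.32686523  0.048     ]
```

{"name": "step_arm", "arguments": {
  "moves": [
    [[0.0367, -0.0089, 0, 0], [0.0367, -0.0089, 0, 0], [0.0367, -0.0089, 0, 0], [0.0367, -0.0089, 0, 0], [0.0367, -0.0089, 0, 0], [0.0367, -0.0089, 0, 0], [0.0367, -0.0089, 0, 0], [0, 0, 0, -0.12]]
  ],
  "hand": 1
}}

```text
time: 0.97
tool_pos: [0.4606, 0.2626, 0.2267]
tool_rot: [-3.141, -0.003, 1.692]
contact_force: [0.5, -1.1, -0.4]
opening: 0.0917
```

{"name": "step_arm", "arguments": {
  "moves": [
    [[0, 0, 0, -0.12], [0, 0, 0, -0.12], [0, 0, 0, -0.12], [0, 0, 0, -0.12], [0, 0, 0, 0]]
  ]
}}

```text
time: 1.38
tool_pos: [0.4626, 0.257, 0.2266]
tool_rot: [-3.141, 0.0, 2.175]
contact_force: [0.0, 0.0, -0.1]
opening: 0.092
```

Run:
```python
from h import *; from cell import robot; import pickle
s=robot.observe(); print(s["tool_pos"],s["tool_rot"],s["qpos"])
C={n:robot.read_camera(n) for n in ["scene","side","wrist"]}
pickle.dump(C,open("c1.pkl","wb"))
q=[ 0.47484485 , 0.23866924, -0.96868653]; p=np.load("plat.npy")
it=[(*planar(p),PB,(255,0,0)),(*planar(q),CB,(0,0,255))]
overlay("w1.png",C["wrist"],(0,640,0,480),1.25,it)
overlay("d1.png",C["side"],(230,450,190,380),3.5,it)
```

```text
[0.46261187 0.25697773 0.22663287] [-3.14140189e+00  1.75652299e-05  2.17528608e+00] [ 3.62212462e-01  3.49896102e-01  1.51263815e+00 -6.55866623e-05
  1.27923938e+00 -2.42258434e-01]
```

View pics/w1.png

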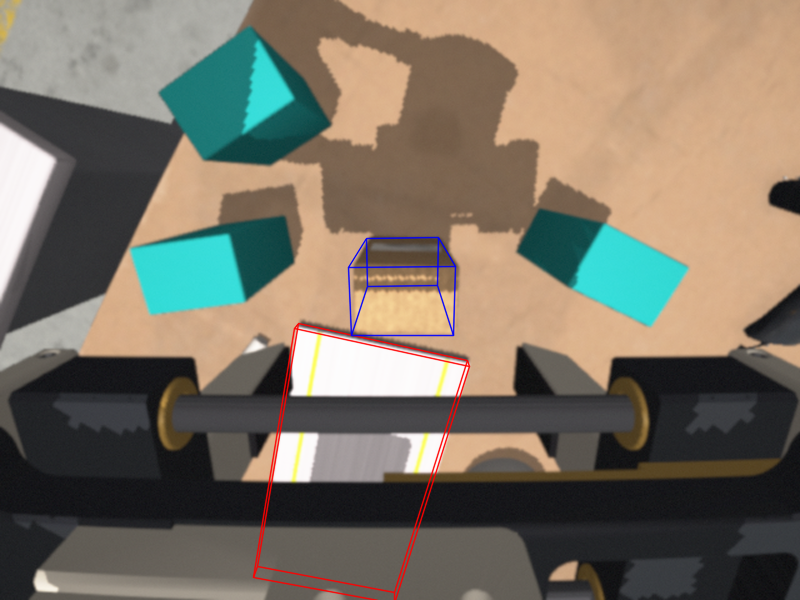

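View pics/d1.png

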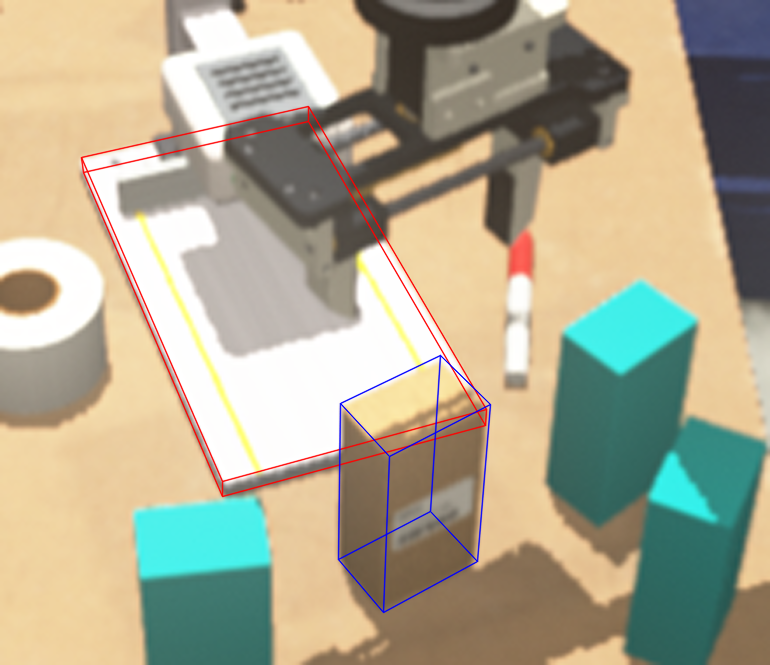

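{"name": "step_arm", "arguments": {
  "moves": [
    [[0, 0, 0.0375, 0], [0, 0, 0.0375, 0], [0, 0, 0.0375, 0], [0, 0, 0.0375, 0], [0, 0, 0, 0]]
  ]
}}

```text
time: 1.95
tool_pos: [0.4584, 0.2551, 0.0705]
tool_rot: [-3.129, -0.003, 2.168]
contact_force: [-1.5, -1.4, 0.1]
opening: 0.0916
```

{"name": "step_arm", "arguments": {
  "moves": [
    [[0, 0, 0, 0], [0, 0, 0, 0], [0, 0, 0, 0], [0, 0, 0, 0], [0, 0, 0, 0]]
  ],
  "hand": 0.6,
  "force": 10
}}

```text
time: 2.37
tool_pos: [0.4641, 0.2574, 0.0789]
tool_rot: [3.137, 0.001, 2.171]
contact_force: [0.0, -0.5, 5.7]
opening: 0.0662
```

{"name": "step_arm", "arguments": {
  "moves": [
    [[0, 0, 0, 0], [0, 0, 0, 0]]
  ]
}}

```text
time: 2.53
tool_pos: [0.464, 0.2574, 0.0788]
tool_rot: [3.137, 0.001, 2.171]
contact_force: [0.1, -0.4, 7.0]
opening: 0.0663
```

```bash
cat > look.py <<'E'
import sys; from h import *; from cell import robot; import pickle
s=robot.observe(); print(s["time"],s["tool_pos"],s["tool_rot"],s["contact_force"],s["opening"])
p=np.load("plat.npy"); R,t=planar(p); print("plat frame tcp",R.T@(s["tool_pos"]-t),"dyaw",s["tool_rot"][2]-np.pi/2-(p[2]+np.pi/2))
tag=sys.argv[1]
C={n:robot.read_camera(n) for n in sys.argv[2].split(",")}
pickle.dump(C,open(f"c_{tag}.pkl","wb"))
bx={"side":(230,450,190,380),"scene":(150,390,150,320),"wrist":(0,640,0,480)}; sc={"side":3.5,"scene":3.3,"wrist":1.25}
it=[(R,t,PB,(255,0,0))]
for a in sys.argv[3:]:
    v=[float(k) for k in a.split(",")]  # x,y,yaw in platform frame (foot), upright
    Rl=Rr.from_euler("z",v[2]).as_matrix(); l=CB if len(v)<4 else (0,.13,-.033,.033,0,.045)
    it.append((R@Rl,R@np.array([v[0],v[1],0 if len(v)<4 else v[3]])+t,l,(0,0,255)))
for n in C: overlay(f"{n}_{tag}.png",C[n],bx[n],sc[n],it)
E
python3 look.py g side,scene
```

```text
2.5333 [0.46403678 0.2574203  0.07881247] [3.13748415e+00 1.04876543e-03 2.17054683e+00] [ 0.14988369 -0.40281906  6.96733737] 0.0662611208775274
plat frame tcp [-0.08103648  0.00133135  0.07881247] dyaw 0.2373384408121566
```

View pics/side_g.png

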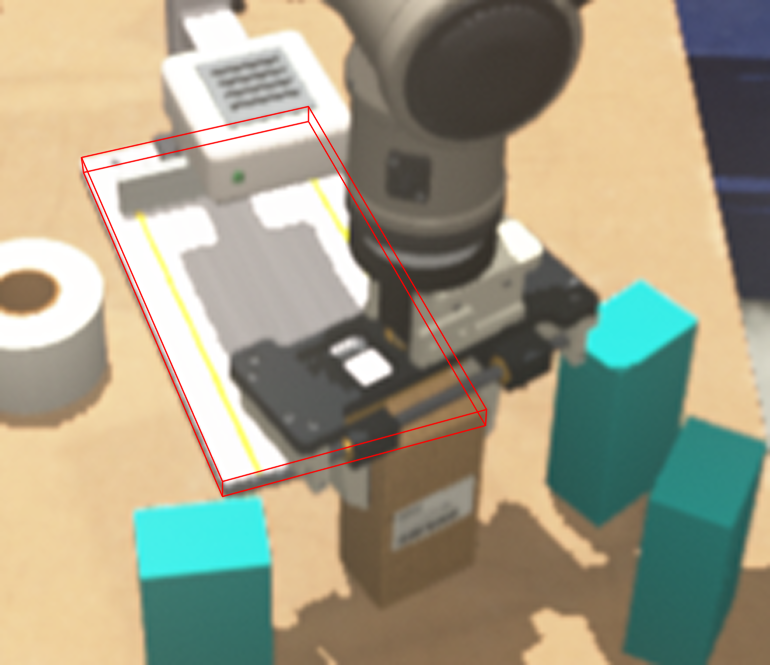

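{"name": "step_arm", "arguments": {
  "moves": [
    [[0, 0, -0.0015, 0.08], [0, 0, 0, 0.08], [0, 0, 0, 0.077], [-0.012, 0, 0, 0], [-0.015, 0, 0, 0], [-0.015, 0, 0, 0], [-0.008, 0, 0, 0], [0, 0, 0, 0]]
  ]
}}

```text
time: 3.3
tool_pos: [0.4815, 0.2085, 0.0789]
tool_rot: [3.14, 0.001, 1.933]
contact_force: [0.9, -2.4, 3.6]
opening: 0.0657
```

```bash
python3 look.py h side,scene
```

```text
3.3 [0.4814814  0.20852173 0.07891541] [3.14047763e+00 9.98669706e-04 1.93305501e+00] [ 0.89864161 -2.44397645  3.57361476] 0.06569705944323272
plat frame tcp [-0.02912948  0.0003068   0.07891541] dyaw -0.000153378461143161
```

View pics/side_h.png

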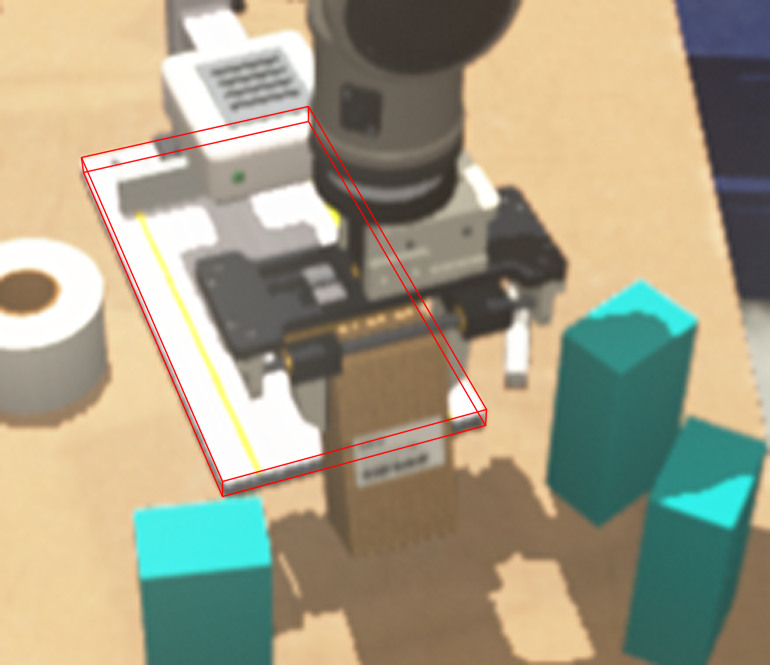

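View pics/scene_h.png

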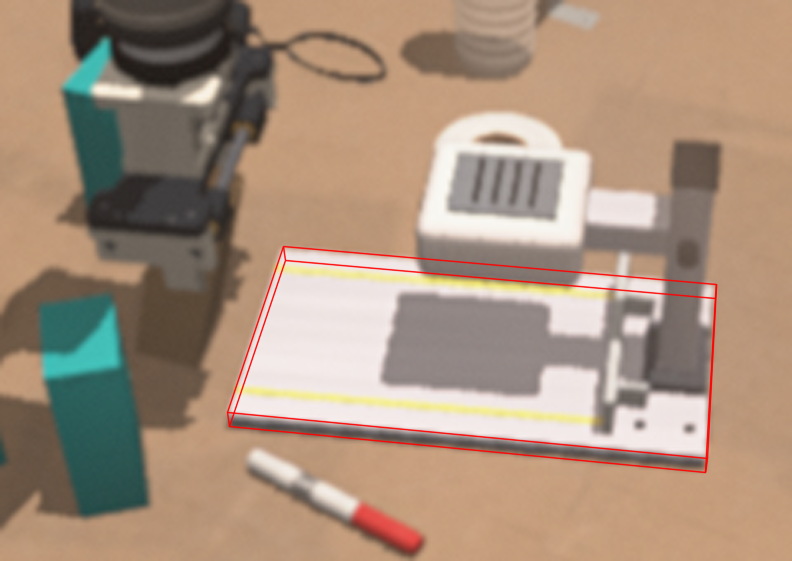

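{"name": "step_arm", "arguments": {
  "moves": [
    [[-0.003, 0, 0, 0], [-0.003, 0, 0, 0], [-0.0015, 0, 0, 0], [0, 0, 0, 0]]
  ]
}}

```text
time: 3.73
tool_pos: [0.4834, 0.2034, 0.0782]
tool_rot: [3.141, -0.0, 1.934]
contact_force: [1.3, 0.7, 1.4]
opening: 0.0661
```

{"name": "step_arm", "arguments": {
  "moves": [
    [[-0.0015, 0, 0, 0], [-0.0015, 0, 0, 0], [0, 0, 0, 0]]
  ]
}}

```text
time: 3.98
tool_pos: [0.484, 0.2002, 0.078]
tool_rot: [-3.141, -0.0, 1.934]
contact_force: [0.8, 1.7, 0.8]
opening: 0.0659
```

{"name": "step_arm", "arguments": {
  "moves": [
    [[-0.0015, 0, 0, 0], [-0.0015, 0, 0, 0], [0, 0, 0, 0]]
  ]
}}

```text
time: 4.23
tool_pos: [0.485, 0.1972, 0.078]
tool_rot: [-3.141, 0.0, 1.934]
contact_force: [-1.6, 1.2, -0.8]
opening: 0.0658
```

```bash
python3 look.py i side
```

```text
4.2333 [0.48503352 0.19720023 0.0780185 ] [-3.14075209e+00  1.37478153e-04  1.93376383e+00] [-1.57050766  1.15788226 -0.7737557 ] 0.06582977381387049
plat frame tcp [-0.01728404 -0.00038563  0.0780185 ] dyaw 0.0005554429418670459
```

View pics/side_i.png

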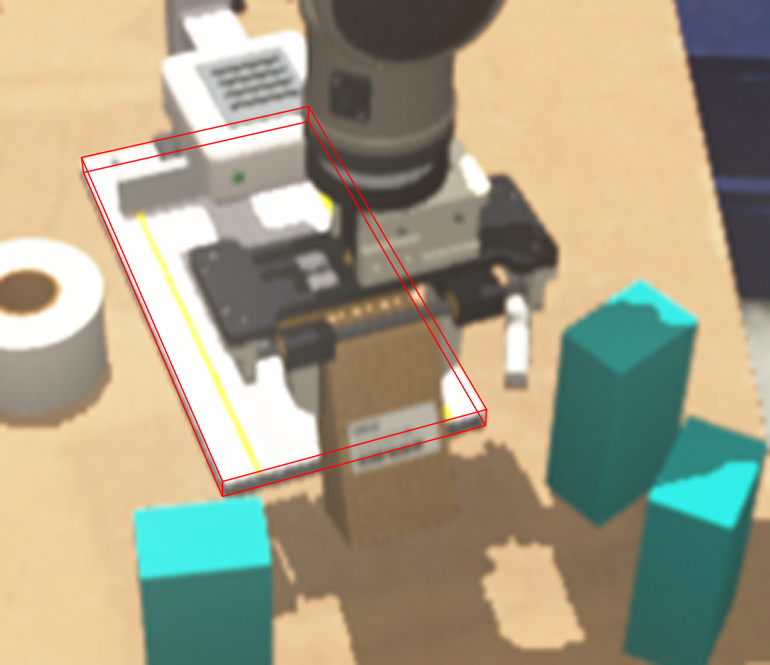

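Run:
```python
from h import *; import pickle
C=pickle.load(open("c_i.pkl","rb")); p=np.load("plat.npy"); R,t=planar(p)
it=[(R,R@np.array([0,0,0])+t,CB,(0,0,255)),(R,R@np.array([.005,0,0])+t,CB,(255,0,0))]
overlay("i2.png",C["side"],(300,390,260,360),7,it)
```

```text
(no output)
```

View pics/i2.png

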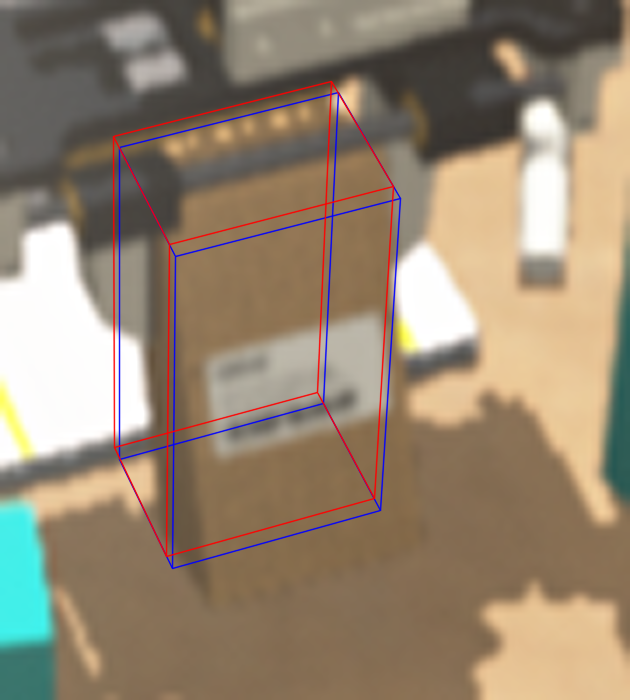

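Run:
```python
from h import *; import pickle
C=pickle.load(open("c_i.pkl","rb")); p=np.load("plat.npy"); R,t=planar(p); D=C["side"]
for n,a in [("labL",(208,603)),("labR",(420,540)),("footL?",(155,515))]:
    X=back(D,np.array(a)/7+[300,260],0); print(n,X,R.T@(X-t))
for n,a in [("labTopR",(405,165)),]:
    pass
X=back(D,np.array((0,490))/7+[300,260],0);print("platbottom edge",R.T@(X-t))
X=back(D,np.array((475,345))/7+[300,260],0.014);print("plat FR corner top",R.T@(X-t))
print(proj(D,X))
C0=pickle.load(open("c0.pkl","rb"))["side"]; print(np.abs(C0["R"]-D["R"]).max(),C0["t"]-D["t"])
```

```text
labL [4.94940158e-01 2.48828556e-01 1.11022302e-16] [-6.20466142e-02  2.71813419e-02  1.11022302e-16]
labR [0.43259956 0.22406559 0.        ] [-0.06099379 -0.03988912  0.        ]
footL? [0.51058929 0.21586202 0.        ] [-0.02567334  0.03012633  0.        ]
platbottom edge [-0.00099043  0.07025843  0.        ]
plat FR corner top [-0.00663857 -0.08051281  0.014     ]
[[367.85714286 309.28571429]]
0.0 [0. 0. 0.]
```

```bash
cat > lab.py <<'E'
from h import *; import pickle
D=pickle.load(open("c0.pkl","rb"))["side"]; q=[ 0.47484485 , 0.23866924, -0.96868653]; Rq,tq=planar(q)
def ray(c,px):
    a=back(c,px,0); b=back(c,px,.1); return a,b-a
L={}
for n,a in [("TL",(403,385)),("TR",(488,353)),("BR",(488,388)),("BL",(403,420))]:
    o,d=ray(D,np.array(a)/[3.6,3.3]+[230,220]); o=Rq.T@(o-tq); d=Rq.T@d
    L[n]=o+d*(-.045-o[0])/d[0]
E
python3 - <<'E'
from lab import *
for k in L: print(k,L[k].round(4))
D=pickle.load(open("c_i.pkl","rb"))["side"]; p=np.load("plat.npy"); R,t=planar(p)
def m(v):  # x,y,pitch,yaw ; rotate about foot edge
    Q=R@Rr.from_euler("ZY",[v[3],v[2]]).as_matrix(); return Q,R@np.array([v[0],v[1],0])+t
px={"TL":(205,360),"TR":(383,313),"BR":(392,395),"BL":(218,458)}
o=[(D,L[k],np.array(px[k])/7+[300,260]) for k in px]+[(D,(-.045,.033,0),np.array((208,603))/7+[300,260]),(D,(-.045,-.033,0),np.array((420,540))/7+[300,260])]
v,r=fit(o,[0,0,.1,0],m); print(v,r.round(1).tolist())
it=[(*m(v),CB,(0,0,255))]
overlay("i3.png",D,(300,390,260,360),7,it)
E
```

```text
TL [-0.045   0.0288  0.0806]
TR [-0.045  -0.0273  0.0727]
BR [-0.045  -0.0295  0.04  ]
BL [-0.045   0.0278  0.0489]
[-2.53528216e-02 -6.60767359e-05  2.77230503e-01  1.07457831e-01] [[-0.8, 0.0], [-0.5, 0.9], [0.7, 2.6], [-0.4, -0.6], [1.4, -0.2], [-0.0, -2.3]]
```

View pics/i3.png

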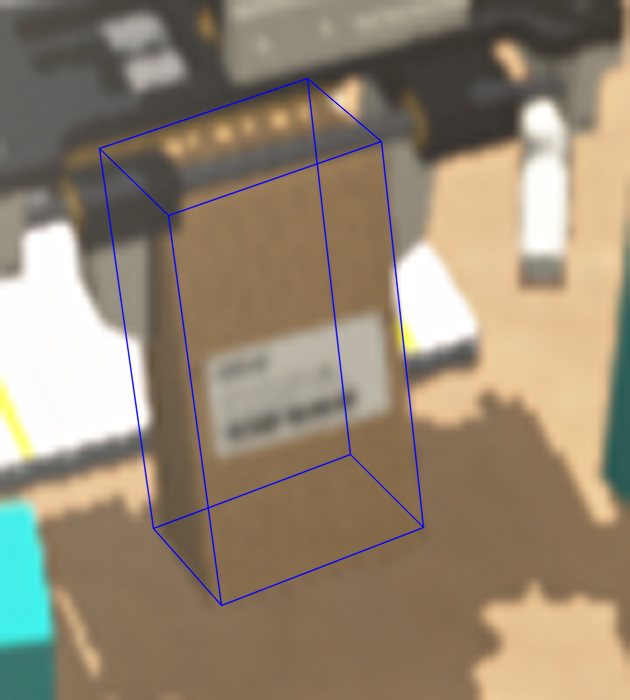

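{"name": "step_arm", "arguments": {
  "moves": [
    [[0.004, 0, 0, 0], [0.004, 0, 0, 0], [0.004, 0, 0, 0], [0.004, 0, 0, 0], [0.004, 0, 0, 0], [0, 0, 0, 0]]
  ]
}}

```text
time: 4.78
tool_pos: [0.4777, 0.2172, 0.0781]
tool_rot: [-3.141, -0.0, 1.935]
contact_force: [-1.8, 1.0, 0.4]
opening: 0.0658
```

```bash
python3 look.py j side,wrist
```

```text
4.7833 [0.47767143 0.2171568  0.07808664] [-3.14141252e+00 -3.68161934e-04  1.93455403e+00] [-1.76326336  1.0465038   0.41217604] 0.06581109663962167
plat frame tcp [-0.03855441 -0.00019429  0.07808664] dyaw 0.0013456376665306191
```

View pics/side_j.png

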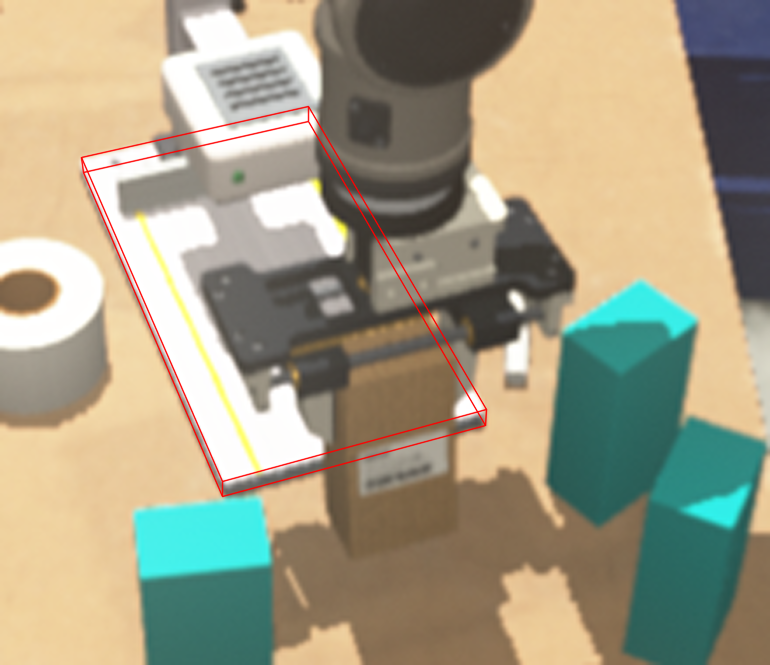

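View pics/wrist_j.png

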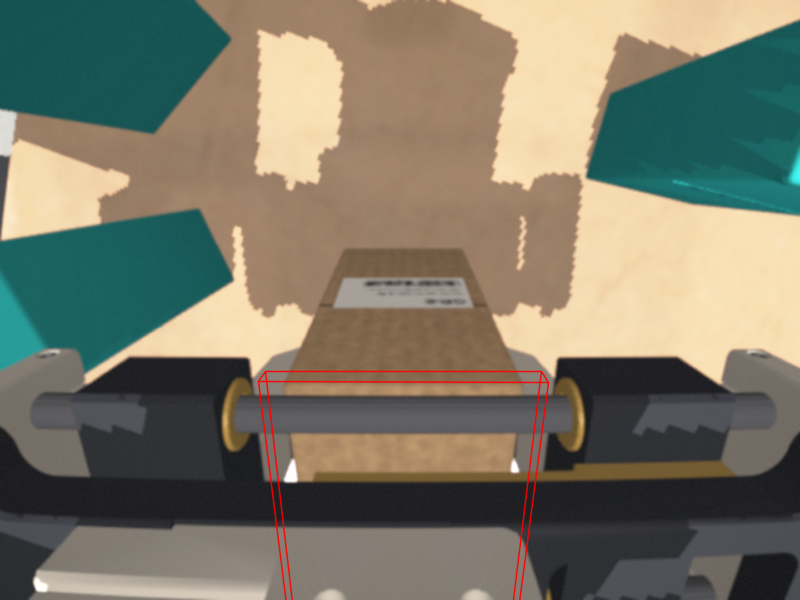

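Run:
```python
from lab import *
C=pickle.load(open("c_j.pkl","rb"));D=C["side"];W=C["wrist"]; p=np.load("plat.npy"); R,t=planar(p)
def m(v):
    Q=R@Rr.from_euler("ZY",[v[3],v[2]]).as_matrix(); return Q,R@np.array([v[0],v[1],0])+t
px={"TL":(358,457),"TR":(447,432),"BR":(447,465),"BL":(363,495)}
f=lambda a:np.array(a)/3.5+[230,190]
o=[(D,L[k],f(px[k])) for k in px]+[(D,(-.045,.033,0),f((352,557))),(D,(-.045,-.033,0),f((458,530)))]
o+=[(W,(-.045,.033,0),np.array((465,250))/1.25),(W,(-.045,-.033,0),np.array((345,250))/1.25),(W,(-.045,.033,.13),np.array((520,384))/1.25),(W,(-.045,-.033,.13),np.array((290,384))/1.25)]
v,r=fit(o,[0,0,.1,0],m); print(v,r.round(1).tolist())
```

```text
[-0.03101736  0.00051257  0.1102149   0.00356129] [[-2.0, -0.8], [-0.6, 2.1], [0.4, 4.7], [-2.6, 0.3], [-1.3, 1.3], [-1.2, 0.3], [-1.4, 0.2], [-0.9, 0.3], [5.9, -0.0], [-7.5, 0.2]]
```

{"name": "step_arm", "arguments": {
  "moves": [
    [[0.004, 0, 0, 0], [0.004, 0, 0, 0], [0, 0, 0, 0], [0, 0, 0, 0]]
  ]
}}

```text
time: 5.22
tool_pos: [0.4753, 0.2241, 0.0781]
tool_rot: [3.141, -0.0, 1.934]
contact_force: [0.1, 0.8, -1.8]
opening: 0.0656
```

{"name": "step_arm", "arguments": {
  "moves": [
    [[0, 0, 0, 0], [0, 0, 0, 0], [0, 0, 0.002, 0], [0, 0, 0.002, 0], [0, 0, 0.002, 0], [0, 0, 0, 0]]
  ],
  "hand": 0.9
}}

```text
time: 5.72
tool_pos: [0.4751, 0.2236, 0.0717]
tool_rot: [-3.141, -0.0, 1.934]
contact_force: [-1.0, -0.4, -0.3]
opening: 0.0826
```

```bash
python3 look.py k side,wrist
```

```text
5.7167 [0.47508111 0.22358358 0.07173133] [-3.14086166e+00 -1.20294974e-05  1.93365492e+00] [-0.99384797 -0.36830771 -0.30265942] 0.0826403918076538
plat frame tcp [-0.04548208 -0.00033787  0.07173133] dyaw 0.0004465350659017542
```

View pics/side_k.png

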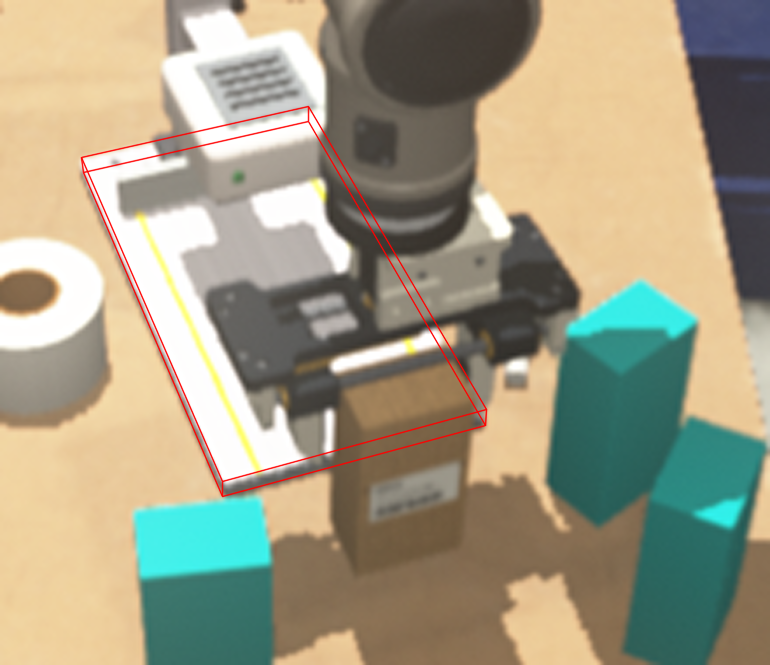

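View pics/wrist_k.png

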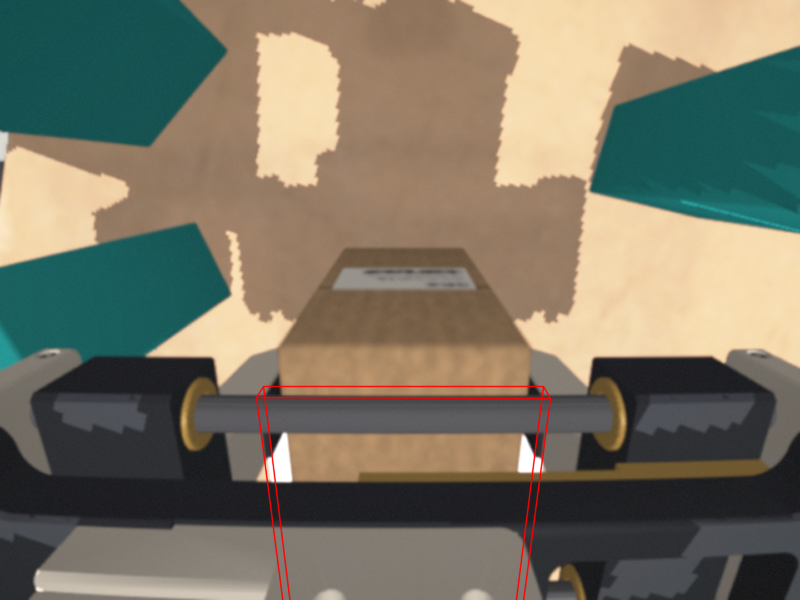

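Run:
```python
from lab import *
C=pickle.load(open("c_k.pkl","rb"));D=C["side"];W=C["wrist"]; p=np.load("plat.npy"); R,t=planar(p)
for c,a,z,s,o in [(W,(281,345),.13,1.25,(0,0)),(W,(530,345),.13,1.25,(0,0)),(W,(345,248),0,1.25,(0,0)),(W,(465,248),0,1.25,(0,0)),(D,(357,577),0,3.5,(230,190)),(D,(463,545),0,3.5,(230,190)),(D,(353,432),.13,3.5,(230,190)),(D,(474,405),.13,3.5,(230,190))]:
    X=back(c,np.array(a)/s+o,z); print(z,(R.T@(X-t)).round(4))
```

```text
0.13 [-0.0806 -0.031   0.13  ]
0.13 [-0.0807  0.0324  0.13  ]
0 [-0.0842 -0.0319  0.    ]
0 [-0.0843  0.034   0.    ]
0 [-0.0844  0.0308  0.    ]
0 [-0.0833 -0.0354  0.    ]
0.13 [-0.0904  0.0376  0.13  ]
0.13 [-0.0941 -0.03    0.13  ]
```

{"name": "step_arm", "arguments": {
  "moves": [
    [[0.008, 0, 0, 0], [0.007, 0, 0, 0], [0, 0, 0, 0]]
  ],
  "hand": 0.9
}}

```text
time: 6.07
tool_pos: [0.4694, 0.2391, 0.0723]
tool_rot: [3.141, -0.0, 1.935]
contact_force: [0.5, -0.5, -0.6]
opening: 0.0826
```

{"name": "step_arm", "arguments": {
  "moves": [
    [[0, 0, 0, 0], [0, 0, 0, 0], [0, 0, 0, 0], [0, 0, 0, 0], [0, 0, 0, 0]]
  ],
  "hand": 0.5,
  "force": 45
}}

```text
time: 6.48
tool_pos: [0.4701, 0.2377, 0.0723]
tool_rot: [3.141, -0.0, 1.934]
contact_force: [0.4, 0.9, 0.6]
opening: 0.0656
```

{"name": "step_arm", "arguments": {
  "moves": [
    [[-0.002, 0, 0, 0], [-0.004, 0, 0, 0], [-0.004, 0, 0, 0], [-0.004, 0, 0, 0], [-0.004, 0, 0, 0], [-0.002, 0, 0, 0], [0, 0, 0, 0]]
  ]
}}

```text
time: 7.07
tool_pos: [0.4774, 0.2183, 0.0722]
tool_rot: [3.141, 0.001, 1.933]
contact_force: [0.9, -0.7, 0.7]
opening: 0.0656
```

```bash
python3 look.py l side,wrist
```

```text
7.0667 [0.4774357  0.21832645 0.07222821] [3.14149186e+00 5.31082918e-04 1.93327443e+00] [ 0.93955812 -0.66943943  0.68191296] 0.06555257760287743
plat frame tcp [-3.97316552e-02 -4.02531629e-08  7.22282086e-02] dyaw 6.604518596309283e-05
```

View pics/side_l.png

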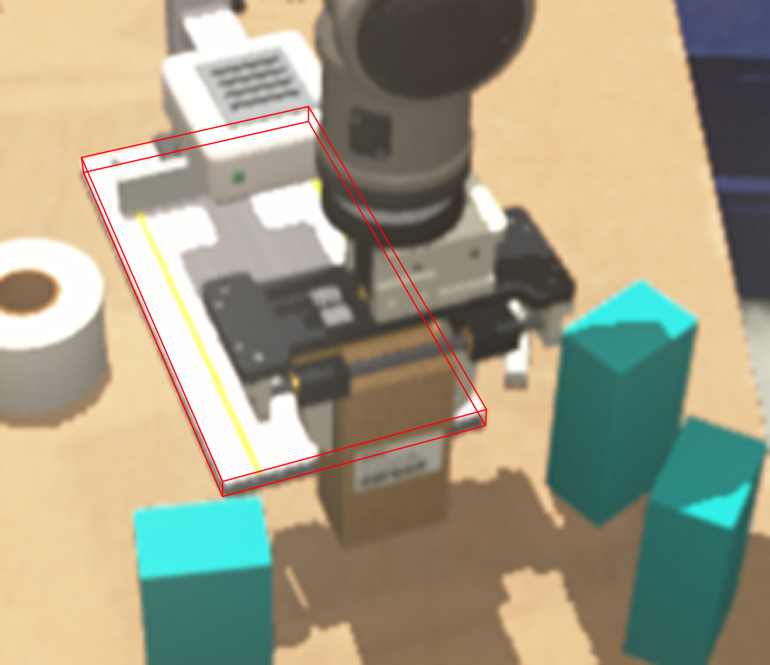

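View pics/wrist_l.png

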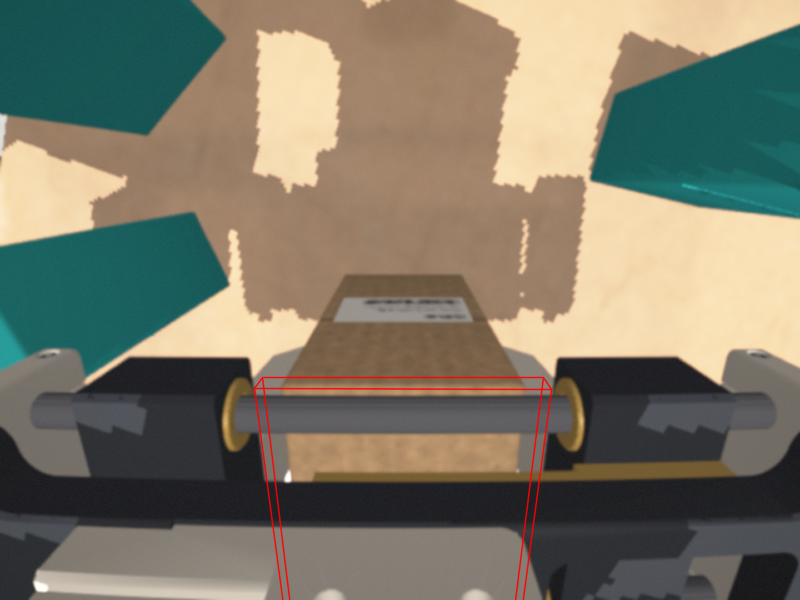

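```bash
cat > bk.py <<'E'
import sys,pickle; from h import *
# tag cam scale ox oy  then x,y,z ...
tag,cam,s,ox,oy=sys.argv[1:6]; c=pickle.load(open(f"c_{tag}.pkl","rb"))[cam]; R,t=planar(np.load("plat.npy"))
for a in sys.argv[6:]:
    x,y,z=map(float,a.split(",")); X=back(c,np.array([x,y])/float(s)+[float(ox),float(oy)],z); print(a,"plat",(R.T@(X-t)).round(4))
E
python3 bk.py l wrist 1.25 0 0 345,275,0 464,275,0 285,387,.13 523,387,.13; python3 bk.py l side 3.5 230 190 346,547,0 447,520,0
```

```text
345,275,0 plat [-0.0631 -0.0322  0.    ]
464,275,0 plat [-0.0632  0.0344  0.    ]
285,387,.13 plat [-0.0629 -0.0308  0.13  ]
523,387,.13 plat [-0.063   0.0319  0.13  ]
346,547,0 plat [-0.0618  0.0289  0.    ]
447,520,0 plat [-0.0629 -0.034   0.    ]
```

{"name": "step_arm", "arguments": {
  "moves": [
    [[-0.003, 0, 0, 0], [-0.004, 0, 0, 0], [-0.004, 0, 0, 0], [-0.003, 0, 0, 0], [-0.0015, 0, 0, 0], [-0.0015, 0, 0, 0], [0, 0, 0, 0]]
  ]
}}

```text
time: 7.75
tool_pos: [0.4833, 0.203, 0.0723]
tool_rot: [3.141, -0.0, 1.934]
contact_force: [0.1, 2.1, 2.0]
opening: 0.0657
```

{"name": "step_arm", "arguments": {
  "moves": [
    [[-0.0015, 0, 0, 0], [0, 0, 0, 0]]
  ]
}}

```text
time: 7.92
tool_pos: [0.4834, 0.2026, 0.0723]
tool_rot: [3.141, -0.002, 1.934]
contact_force: [-1.8, 6.3, 3.2]
opening: 0.0657
```

{"name": "step_arm", "arguments": {
  "moves": [
    [[-0.0015, 0, 0, 0], [0, 0, 0, 0]]
  ]
}}

```text
time: 8.08
tool_pos: [0.4837, 0.2018, 0.0725]
tool_rot: [3.141, -0.002, 1.934]
contact_force: [-3.4, 9.4, 3.1]
opening: 0.066
```

{"name": "step_arm", "arguments": {
  "moves": [
    [[0.001, 0, 0, 0], [0, 0, 0, 0], [0, 0, 0, 0], [0, 0, 0, 0], [0, 0, 0, 0]]
  ],
  "hand": 1
}}

```text
time: 8.5
tool_pos: [0.4839, 0.201, 0.0721]
tool_rot: [-3.141, 0.0, 1.934]
contact_force: [-0.1, -1.2, 0.0]
opening: 0.091
```

```bash
python3 look.py m side,wrist
```

```text
8.5 [0.48393256 0.20100978 0.07212079] [-3.14147862e+00  3.35045347e-04  1.93368512e+00] [-0.13461849 -1.16095381  0.02279942] 0.09095475887211071
plat frame tcp [-2.12364628e-02 -6.44744922e-05  7.21207857e-02] dyaw 0.00047672591234326767
```

View pics/side_m.png

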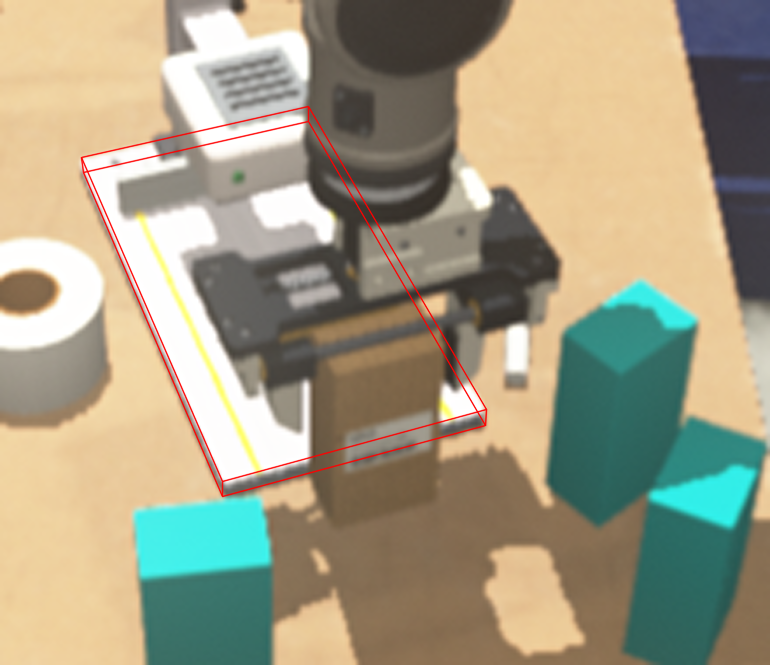

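View pics/wrist_m.png

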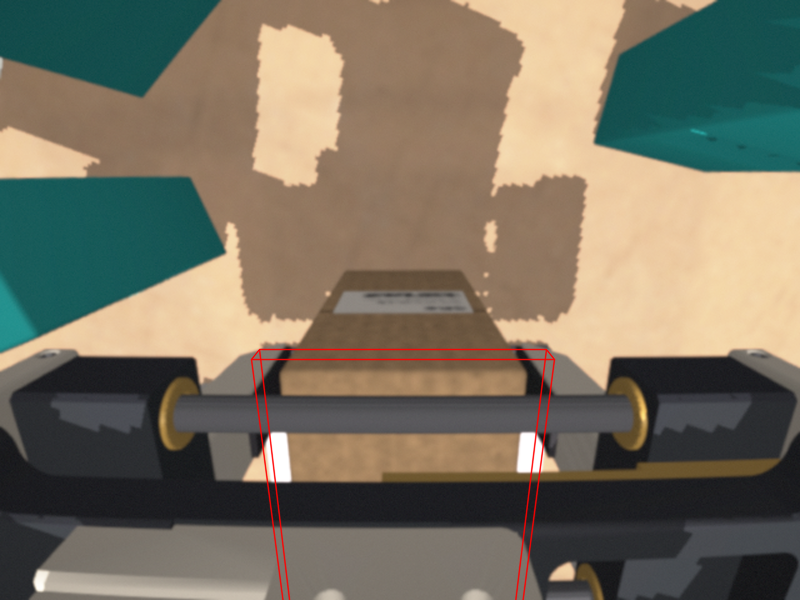

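{"name": "step_arm", "arguments": {
  "moves": [
    [[0, 0, -0.02, 0], [0, 0, -0.023, 0], [0.01, 0, 0, 0], [0.02, 0, 0, 0], [0.02, 0, 0, 0], [0.02, 0, 0, 0], [0, 0, 0, 0]]
  ]
}}

```text
time: 9.18
tool_pos: [0.4576, 0.2693, 0.1149]
tool_rot: [-3.141, -0.001, 1.936]
contact_force: [-0.5, -0.4, -0.2]
opening: 0.0921
```

{"name": "step_arm", "arguments": {
  "moves": [
    [[0, 0, 0, 0], [0, 0, 0, 0], [0, 0, 0, 0], [0, 0, 0, 0], [0, 0, 0, 0], [0, 0, 0, 0]]
  ],
  "hand": 0.35
}}

```text
time: 9.68
tool_pos: [0.4593, 0.2663, 0.1152]
tool_rot: [3.142, 0.0, 1.933]
contact_force: [0.3, 0.2, -0.8]
opening: 0.0565
```

```bash
python3 look.py n side,scene
```

```text
9.6833 [0.4592535  0.26625171 0.11522971] [3.14151127e+00 7.37944210e-05 1.93287931e+00] [ 0.33668622  0.18509836 -0.77169249] 0.05654424198147045
plat frame tcp [-9.09900504e-02 -1.02228539e-05  1.15229713e-01] dyaw -0.0003290802990993935
```

View pics/side_n.png

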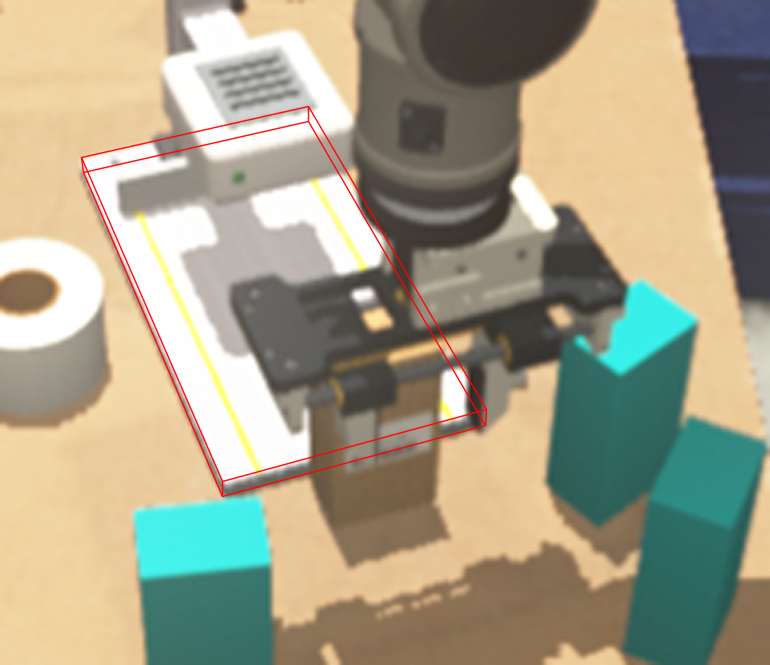

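View pics/scene_n.png

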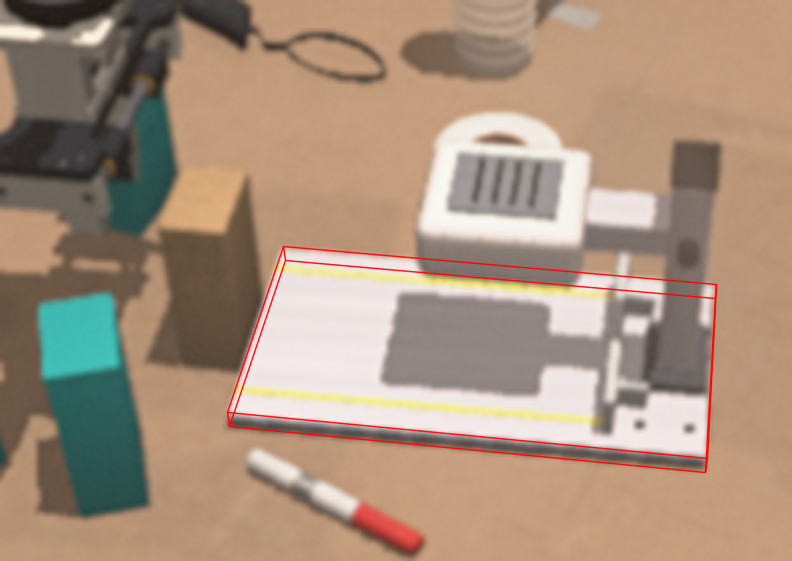

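{"name": "step_arm", "arguments": {
  "moves": [
    [[-0.01, 0, 0, 0], [-0.01, 0, 0, 0], [-0.01, 0, 0, 0], [-0.006, 0, 0, 0], [-0.006, 0, 0, 0], [-0.006, 0, 0, 0], [-0.006, 0, 0, 0], [-0.006, 0, 0, 0]]
  ]
}}

```text
time: 10.45
tool_pos: [0.4805, 0.2101, 0.1153]
tool_rot: [3.142, 0.0, 1.934]
contact_force: [-0.5, 0.7, 1.1]
opening: 0.0324
```

```bash
python3 look.py o scene
```

```text
10.45 [0.48050096 0.21005835 0.11525875] [3.14150625e+00 5.38276356e-05 1.93375787e+00] [-0.54195439  0.70771509  1.12596781] 0.03239443882924947
plat frame tcp [-3.09138939e-02 -6.51785732e-05  1.15258752e-01] dyaw 0.0005494759976178987
```

View pics/scene_o.png

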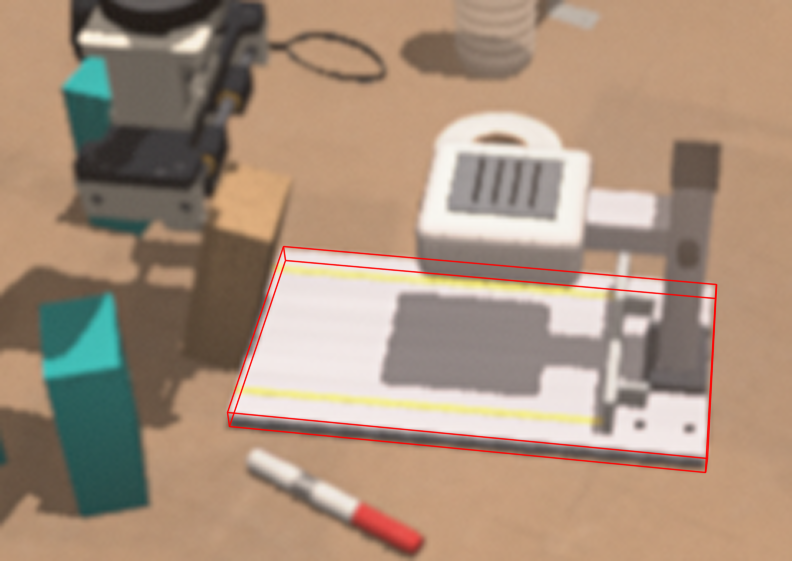

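Tipping as planned; the foot stays against the edge. Continue pushing.

{"name": "step_arm", "arguments": {
  "moves": [
    [[-0.006, 0, 0, 0], [-0.006, 0, 0, 0], [-0.006, 0, 0, 0], [-0.005, 0, 0, 0], [-0.004, 0, 0, 0], [0, 0, 0, 0], [0, 0, 0, 0]]
  ]
}}

```text
time: 11.08
tool_pos: [0.4899, 0.1852, 0.1152]
tool_rot: [-3.142, -0.0, 1.933]
contact_force: [-0.7, -1.0, -0.1]
opening: 0.032
```

```bash
python3 look.py p scene,side
```

```text
11.0833 [0.48993974 0.18518487 0.11519581] [-3.14156479e+00 -4.38051382e-05  1.93324592e+00] [-0.69065896 -1.02028117 -0.05980115] 0.03195765620943905
plat frame tcp [-4.30974390e-03 -5.79125122e-05  1.15195810e-01] dyaw 3.7525847525143874e-05
```

View pics/scene_p.png

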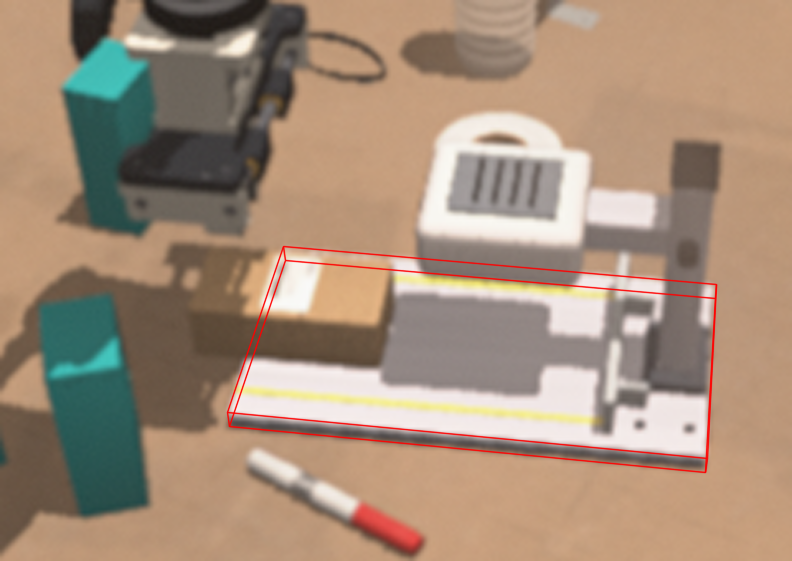

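View pics/side_p.png

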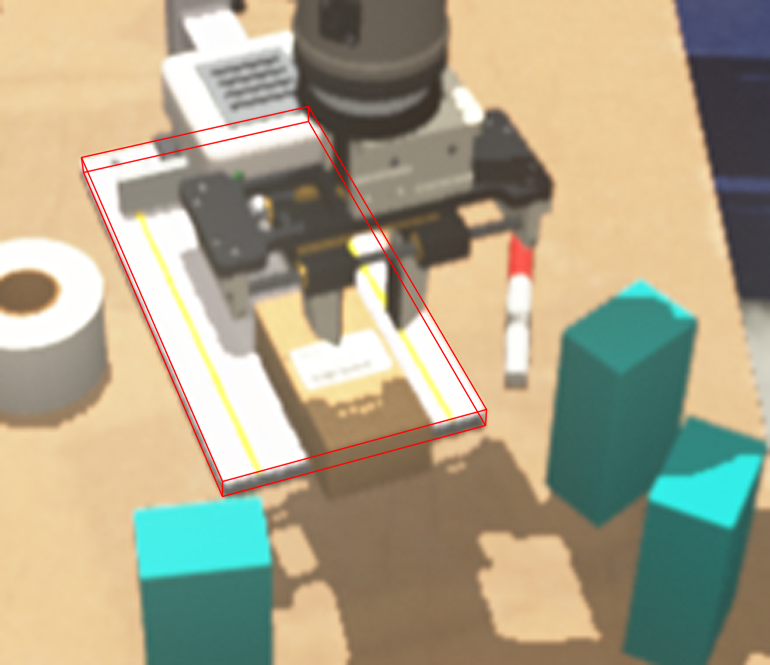

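{"name": "step_arm", "arguments": {
  "moves": [
    [[0.006, 0, 0, 0], [0.006, 0, 0, 0], [0, 0, 0, 0], [0, 0, 0, 0], [0, 0, 0, 0], [0, 0, 0, 0]]
  ],
  "hand": 1
}}

```text
time: 11.68
tool_pos: [0.4856, 0.1967, 0.1153]
tool_rot: [3.141, 0.0, 1.934]
contact_force: [0.2, 0.6, -0.1]
opening: 0.0676
```

```bash
python3 look.py q wrist,side
```

```text
11.6833 [0.48562649 0.1966639  0.11525271] [3.14147049e+00 1.21081590e-04 1.93400748e+00] [ 0.1984309   0.55186818 -0.11435766] 0.06756011892375885
plat frame tcp [-1.65723231e-02 -2.13166644e-05  1.15252706e-01] dyaw 0.0007990953448910876
```

View pics/wrist_q.png

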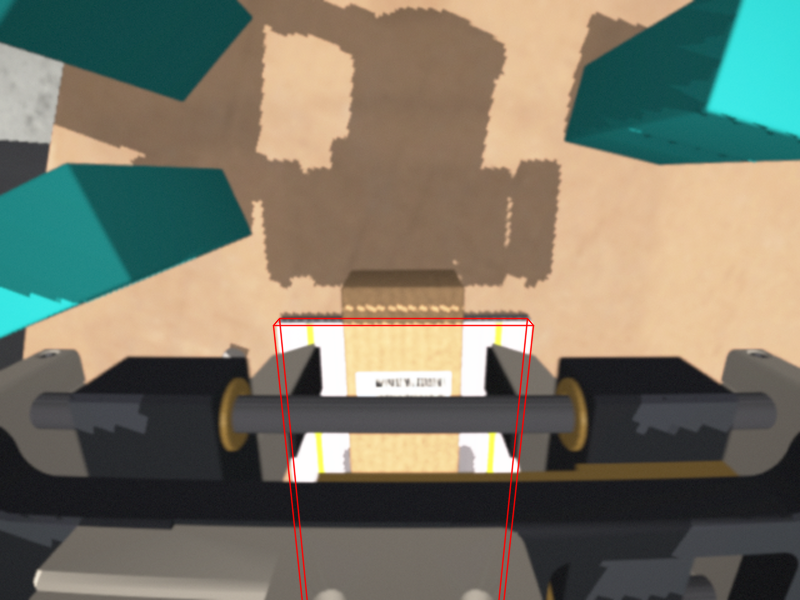

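View pics/side_q.png

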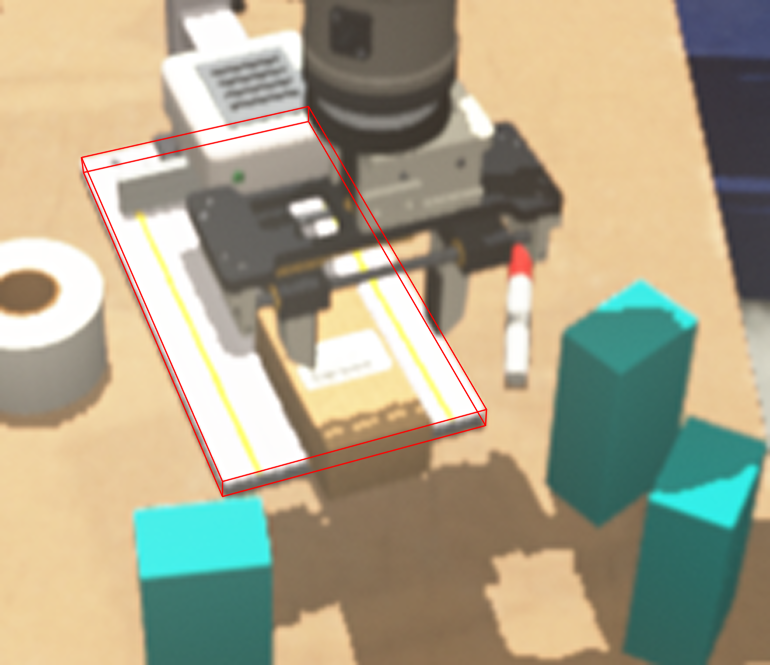

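```bash
python3 bk.py q wrist 1.25 0 0 350,270,.014 457,270,.014 342,285,.059 463,285,.059 344,312,.059 463,312,.059 347,470,.059 461,470,.059; python3 bk.py q side 3.5 230 190 330,500,.014 428,474,.014 322,460,.059 433,440,.059
```

```text
350,270,.014 plat [-0.0366 -0.033   0.014 ]
457,270,.014 plat [-0.0367  0.0342  0.014 ]
342,285,.059 plat [-0.0383 -0.0317  0.059 ]
463,285,.059 plat [-0.0384  0.0317  0.059 ]
344,312,.059 plat [-0.0234 -0.0312  0.059 ]
463,312,.059 plat [-0.0235  0.0323  0.059 ]
347,470,.059 plat [ 0.0771 -0.0334  0.059 ]
461,470,.059 plat [0.0769 0.0355 0.059 ]
330,500,.014 plat [-0.0366  0.0296  0.014 ]
428,474,.014 plat [-0.0374 -0.0319  0.014 ]
322,460,.059 plat [-0.0437  0.0374  0.059 ]
433,440,.059 plat [-0.0508 -0.0275  0.059 ]
```

{"name": "step_arm", "arguments": {
  "moves": [
    [[0, 0, 0, 0], [0, 0, 0, 0], [0, 0, 0, 0], [0, 0, 0, 0], [0, 0, 0.02, 0], [0, 0, 0.025, 0], [0, 0, 0.025, 0], [0, 0, 0.01, 0]]
  ],
  "hand": 1
}}

```text
time: 12.45
tool_pos: [0.484, 0.1961, 0.0326]
tool_rot: [-3.137, -0.0, 1.934]
contact_force: [-0.9, -0.5, -0.4]
opening: 0.0915
```

{"name": "step_arm", "arguments": {
  "moves": [
    [[0, 0, 0, 0], [0, 0, 0, 0], [0, 0, 0, 0], [0, 0, 0, 0], [0, 0, 0, 0], [0, 0, 0, 0]]
  ],
  "hand": 0.6,
  "force": 25
}}

```text
time: 12.95
tool_pos: [0.4864, 0.1969, 0.0365]
tool_rot: [3.139, 0.0, 1.934]
contact_force: [-0.6, -0.6, 6.2]
opening: 0.0658
```

{"name": "step_arm", "arguments": {
  "moves": [
    [[-0.004, 0, -0.0015, 0], [-0.01, 0, 0, 0], [-0.012, 0, 0, 0], [-0.012, 0, 0, 0], [-0.012, 0, 0, 0], [-0.012, 0, 0, 0], [-0.008, 0, 0, 0], [0, 0, 0, 0]]
  ]
}}

```text
time: 13.62
tool_pos: [0.5113, 0.1291, 0.0366]
tool_rot: [3.141, 0.001, 1.932]
contact_force: [0.7, -1.0, -1.4]
opening: 0.0659
```

```bash
python3 look.py r scene,side
```

```text
13.6167 [0.51134121 0.12906512 0.03660967] [3.14142851e+00 5.86686133e-04 1.93153888e+00] [ 0.65927142 -0.95538054 -1.41237312] 0.06589093807187157
plat frame tcp [5.57521951e-02 5.72423585e-05 3.66096694e-02] dyaw -0.0016695091001621698
```

View pics/scene_r.png

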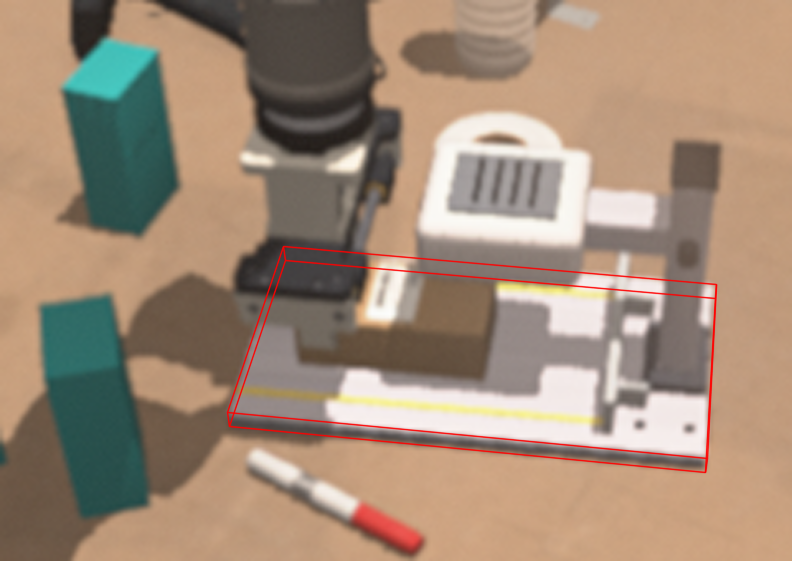

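View pics/side_r.png

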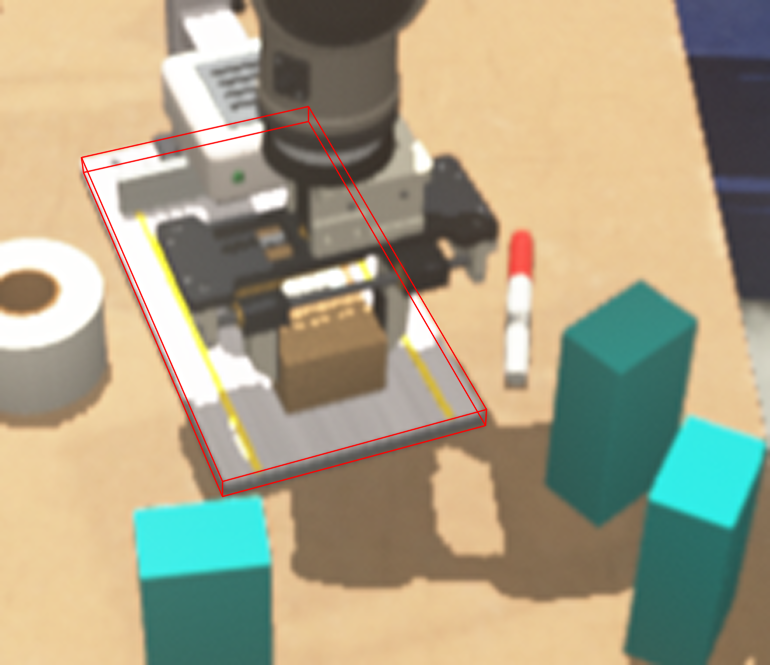

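{"name": "step_arm", "arguments": {
  "moves": [
    [[-0.004, 0, 0, 0], [-0.006, 0, 0, 0], [-0.006, 0, 0, 0], [-0.002, 0, 0, 0], [0, 0, 0, 0]]
  ]
}}

```text
time: 14.13
tool_pos: [0.5172, 0.1138, 0.0367]
tool_rot: [3.141, 0.0, 1.933]
contact_force: [-0.2, 0.1, -2.3]
opening: 0.0659
```

{"name": "step_arm", "arguments": {
  "moves": [
    [[0, 0, 0, 0], [0, 0, 0, 0], [0, 0, 0, 0], [0, 0, 0, 0], [0, 0, -0.02, 0], [0, 0, -0.035, 0], [0, 0, -0.04, 0], [0, 0, -0.04, 0]]
  ],
  "hand": 1
}}

```text
time: 14.8
tool_pos: [0.5162, 0.1144, 0.173]
tool_rot: [-3.14, -0.0, 1.934]
contact_force: [0.8, 1.1, -0.5]
opening: 0.0918
```

{"name": "step_arm", "arguments": {
  "moves": [
    [[0, 0, -0.04, 0], [0, 0, -0.04, 0], [0, 0, -0.04, 0], [-0.015, -0.015, -0.03, 0], [-0.0312, -0.0262, 0, 0], [-0.0312, -0.0262, 0, 0], [-0.0312, -0.0262, 0, 0], [-0.0312, -0.0262, 0, 0]]
  ],
  "hand": 0.35
}}

```text
time: 15.47
tool_pos: [0.4535, -0.06, 0.3221]
tool_rot: [3.141, 0.001, 1.935]
contact_force: [2.3, -0.6, 0.3]
opening: 0.0433
```

{"name": "step_arm", "arguments": {
  "moves": [
    [[-0.0312, -0.0262, 0, 0], [-0.0312, -0.0262, 0, 0], [-0.0312, -0.0262, 0, 0], [-0.0312, -0.0262, 0, 0], [-0.0312, -0.0262, 0, 0], [-0.0312, -0.0262, 0, 0], [-0.0312, -0.0262, 0, 0], [-0.0312, -0.0262, 0, 0]]
  ]
}}

```text
time: 16.13
tool_pos: [0.3461, -0.3682, 0.322]
tool_rot: [3.141, 0.001, 1.934]
contact_force: [1.3, -0.5, 0.9]
opening: 0.0321
```

Run:
```python
from h import *; from cell import robot
s=robot.observe(); print(s["tool_pos"],s["tool_rot"],s["qpos"].round(3))
for n in ("scene","side"):
    c=robot.read_camera(n); save(f"{n}_s.png",c["frame"],None,1)
```

```text
[ 0.34610417 -0.36822537  0.32197548] [3.14125139e+00 5.29457566e-04 1.93381389e+00] [-0.968  0.248  1.395  0.     1.498 -1.331]
```

View pics/scene_s.png

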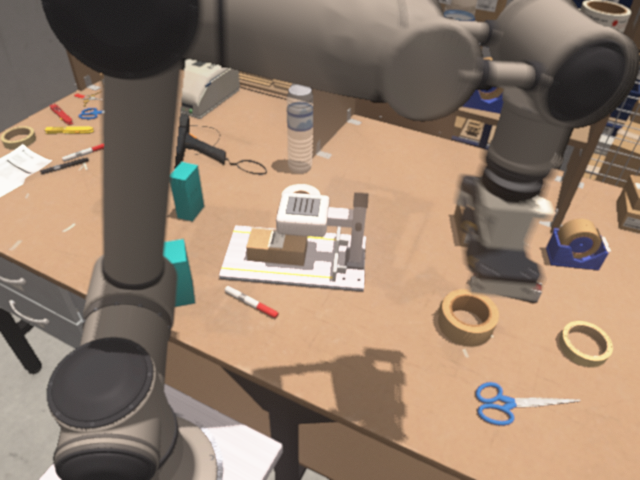

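View pics/side_s.png

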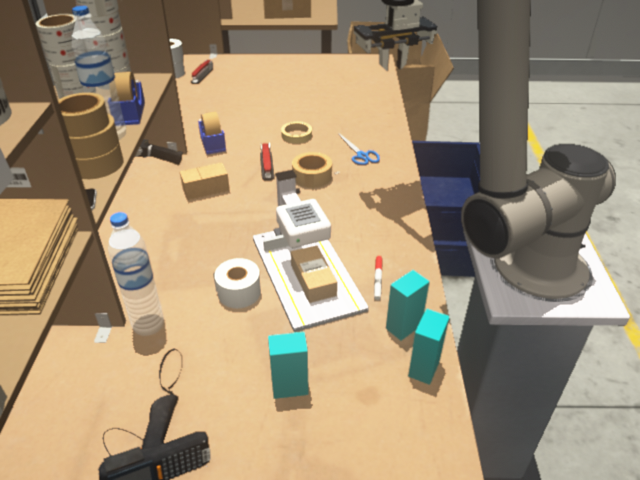

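{"name": "step_arm", "arguments": {
  "moves": [
    [[-0.0312, -0.0257, 0, 0], [-0.0312, -0.0257, 0, 0], [-0.0312, -0.0257, 0, 0], [-0.0312, -0.0257, 0, 0], [-0.0312, -0.0257, 0, 0], [-0.0312, -0.0257, 0, 0], [-0.0312, -0.0257, 0, 0], [-0.0156, -0.013, 0, 0]]
  ]
}}

```text
time: 16.9
tool_pos: [0.2483, -0.6565, 0.3203]
tool_rot: [-3.141, -0.001, 1.932]
contact_force: [0.8, -1.6, 0.3]
opening: 0.0322
```

{"name": "step_arm", "arguments": {
  "moves": [
    [[-0.03, 0, 0, 0], [-0.03, 0, 0, 0], [-0.03, 0, 0, 0], [-0.03, 0, 0, 0]]
  ]
}}

```text
time: 17.23
tool_pos: [0.2831, -0.7392, 0.3165]
tool_rot: [3.141, 0.011, 1.934]
contact_force: [23.6, -74.1, 59.0]
opening: 0.032
```

```bash
cat > st.py <<'E'
from h import *; from cell import robot
s=robot.observe(); R=Rr.from_euler("xyz",s["tool_rot"]).as_matrix(); P,t=planar(np.load("plat.npy"))
print(s["time"],s["tool_pos"],"r",np.hypot(*s["tool_pos"][:2]),"q",s["qpos"].round(3)); print("tool axes (cols) in plat:\n",(P.T@R).round(3)); print("tcp plat",P.T@(s["tool_pos"]-t), s["contact_force"].round(1))
E
python3 st.py
```

```text
17.2333 [ 0.28311579 -0.73922866  0.31650816] r 0.7915892627449888 q [-1.302e+00  1.020e+00  3.600e-02  2.000e-03  2.076e+00 -1.665e+00]
tool axes (cols) in plat:
 [[-1.    -0.001  0.011]
 [-0.001  1.     0.001]
 [-0.011  0.001 -1.   ]]
tcp plat [ 0.78673252 -0.52118041  0.31650816] [ 23.6 -74.1  59. ]
```

{"name": "step_arm", "arguments": {
  "moves": [
    [[0.015, 0, 0, 0], [0.02, 0, 0, 0], [0, 0, 0, 0]]
  ]
}}

```text
time: 17.48
tool_pos: [0.271, -0.7054, 0.3063]
tool_rot: [3.139, -0.012, 1.935]
contact_force: [0.7, -0.2, -0.4]
opening: 0.0323
```

```bash
python3 st.py
python3 - <<'E'
from h import *; from cell import robot
c=robot.read_camera("side"); save("side_t.png",c["frame"],None,1)
E
```

```text
17.4833 [ 0.27096797 -0.70535206  0.30634293] r 0.7556091382316409 q [-1.306e+00  8.460e-01  4.300e-01  1.000e-03  1.879e+00 -1.670e+00]
tool axes (cols) in plat:
 [[-1.    -0.002 -0.012]
 [-0.002  1.     0.003]
 [ 0.012  0.003 -1.   ]]
tcp plat [ 0.75074962 -0.52052887  0.30634293] [ 0.7 -0.2 -0.4]
```

View pics/side_t.png

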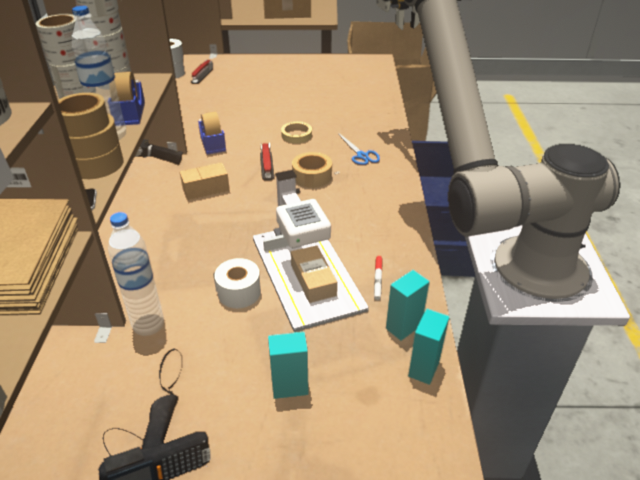

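Run:
```python
import numpy as np
D=[([-.146,.34273,1.52502],[.52459,.00008,.22604]),([.3622,.3499,1.51264],[.46261,.25698,.22663]),([-.968,.248,1.395],[.3461,-.36823,.32198]),([-1.306,.846,.430],[.27097,-.70535,.30634]),([-1.302,1.02,.036],[.28312,-.73923,.31651])]
A=[];y=[]
for q,p in D:
    r=np.hypot(*p[:2]); d=np.arctan2(p[1],p[0])-q[0]; rho=r*np.cos(d); print(rho,r*np.sin(d))
    s=q[1]+q[2]
    A+=[[np.sin(q[1]),np.sin(s),np.cos(s),1,0],[np.cos(q[1]),np.cos(s),-np.sin(s),0,1]]; y+=[rho,p[2]]
A=np.array(A);y=np.array(y)
for cols in ([0,1,2,3,4],[0,1,2,4]):
    x,res,_,_=np.linalg.lstsq(A[:,cols],y,rcond=None); print(cols,x,(A[:,cols]@x-y).round(4))
```

```text
0.5189972057990445 0.07639747949235091
0.5236519857054666 0.07638933411623579
0.4995515004568254 0.07633374935986302
0.751681897608955 0.07692651173035533
0.7878736909472356 0.07663533397317512
[0, 1, 2, 3, 4] [ 0.5010128   0.37616628  0.0510981   0.00549647 -0.08641121] [-0.0004  0.0005 -0.0008  0.0005  0.0004 -0.0008  0.0037 -0.0002 -0.0029
  0.    ]
[0, 1, 2, 4] [ 0.50563012  0.37952848  0.04814178 -0.09302879] [-0.0002  0.0001 -0.0007  0.0001 -0.0004 -0.0002  0.004   0.0001 -0.003
  0.0001]
```

{"name": "step_arm", "arguments": {
  "moves": [
    [[0, 0, 0, 0], [0, 0, 0, 0]]
  ]
}}

```text
time: 17.7
tool_pos: [0.2721, -0.7121, 0.3205]
tool_rot: [-3.141, 0.019, 1.934]
contact_force: [0.2, 0.3, 0.2]
opening: 0.0326
```

```bash
python3 st.py
```

```text
17.7 [ 0.27213902 -0.71205654  0.32052881] r 0.7622887635651147 q [-1.307e+00  8.440e-01  3.970e-01  1.000e-03  1.882e+00 -1.670e+00]
tool axes (cols) in plat:
 [[-1.    -0.001  0.019]
 [-0.001  1.    -0.001]
 [-0.019 -0.001 -1.   ]]
tcp plat [ 0.75743377 -0.52181083  0.32052881] [0.2 0.3 0.2]
```

{"name": "step_arm", "arguments": {
  "moves": [
    [[0, 0.037, 0, 0], [0, 0.037, 0, 0], [-0.006, 0, 0, 0], [-0.006, 0, 0, 0], [-0.004, 0, 0, 0], [-0.003, 0, 0, 0], [-0.003, 0, 0, 0], [0, 0, 0, 0]]
  ]
}}

```text
time: 18.37
tool_pos: [0.3489, -0.7066, 0.3184]
tool_rot: [3.141, 0.017, 1.934]
contact_force: [0.5, -1.0, -0.2]
opening: 0.0323
```

```bash
python3 st.py
```

```text
18.3667 [ 0.34888295 -0.70664426  0.31843688] r 0.7880770450243632 q [-1.209  0.976  0.125  0.     2.023 -1.572]
tool axes (cols) in plat:
 [[-1.    -0.001  0.017]
 [-0.001  1.     0.   ]
 [-0.017  0.    -1.   ]]
tcp plat [ 0.77958113 -0.44813303  0.31843688] [ 0.5 -1.  -0.2]
```

{"name": "step_arm", "arguments": {
  "moves": [
    [[-0.002, 0, 0, 0], [-0.002, 0, 0, 0], [-0.01, 0, 0, 0], [-0.04, 0, 0, 0], [-0.04, 0, 0, 0]]
  ]
}}

```text
time: 18.78
tool_pos: [0.3565, -0.7413, 0.2904]
tool_rot: [3.137, 0.066, 1.934]
contact_force: [-0.5, -0.1, -0.2]
opening: 0.032
```

```bash
python3 st.py
```

```text
18.7833 [ 0.35647194 -0.7412649   0.29040421] r 0.8225241028850607 q [-1.218  1.053  0.036  0.006  1.986 -1.578]
tool axes (cols) in plat:
 [[-0.998 -0.001  0.066]
 [-0.001  1.     0.005]
 [-0.066  0.005 -0.998]]
tcp plat [ 0.8146435  -0.45331106  0.29040421] [-0.5 -0.1 -0.2]
```

{"name": "step_arm", "arguments": {
  "moves": [
    [[-0.036, 0, -0.018, 0], [-0.036, 0, -0.018, 0], [-0.036, 0, -0.018, 0], [-0.036, 0, -0.018, 0], [-0.036, 0, -0.018, 0], [-0.036, 0, -0.018, 0]]
  ]
}}

```text
time: 19.28
tool_pos: [0.3536, -0.7737, 0.3379]
tool_rot: [3.125, 0.221, 1.932]
contact_force: [-0.2, -0.4, -0.3]
opening: 0.032
```

```bash
python3 st.py
```

```text
19.2833 [ 0.35364466 -0.77370891  0.33788583] r 0.8506997272653719 q [-1.241  1.002  0.036  0.024  1.883 -1.594]
tool axes (cols) in plat:
 [[-0.976 -0.002  0.219]
 [ 0.001  1.     0.016]
 [-0.219  0.016 -0.976]]
tcp plat [ 0.84397773 -0.4674571   0.33788583] [-0.2 -0.4 -0.3]
```

{"name": "step_arm", "arguments": {
  "moves": [
    [[-0.036, 0.005, -0.018, 0], [-0.036, 0.005, -0.018, 0], [-0.036, 0.005, -0.018, 0], [-0.036, 0.005, -0.018, 0], [-0.036, 0.005, -0.018, 0], [-0.036, 0.005, -0.018, 0], [-0.036, 0.005, -0.018, 0], [-0.036, 0.005, -0.018, 0]]
  ]
}}

```text
time: 19.95
tool_pos: [0.3779, -0.7826, 0.4298]
tool_rot: [3.107, 0.425, 1.927]
contact_force: [0.2, -0.1, -0.5]
opening: 0.0322
```

```bash
python3 st.py
```

```text
19.95 [ 0.37790887 -0.78258154  0.42979073] r 0.8690506144788399 q [-1.223  0.907  0.037  0.038  1.773 -1.57 ]
tool axes (cols) in plat:
 [[-0.911 -0.008  0.412]
 [ 0.006  0.999  0.032]
 [-0.412  0.031 -0.911]]
tcp plat [ 0.86087643 -0.4479146   0.42979073] [ 0.2 -0.1 -0.5]
```

{"name": "step_arm", "arguments": {
  "moves": [
    [[-0.036, 0, -0.018, 0], [-0.036, 0, -0.018, 0], [-0.036, 0, -0.018, 0], [-0.036, 0, -0.018, 0], [0, 0, 0, 0], [0.02, 0, 0.01, 0], [0.02, 0, 0.01, 0], [0, 0, 0, 0]]
  ]
}}

```text
time: 20.62
tool_pos: [0.3609, -0.7674, 0.4465]
tool_rot: [3.097, 0.497, 1.922]
contact_force: [-0.3, -0.6, -5.3]
opening: 0.0324
```

```bash
cat > go.py <<'E'
import sys; from h import *; from cell import robot
s=robot.observe(); R=Rr.from_euler("xyz",s["tool_rot"]).as_matrix(); P,t=planar(np.load("plat.npy"))
tgt=np.array([float(v) for v in sys.argv[1].split(",")]); W=P@tgt+t
d=R.T@(W-s["tool_pos"]); print("tool-frame delta",d.round(4),"norm",np.linalg.norm(d))
print("plat +x in tool",(R.T@P[:,0]).round(4),"plat y",(R.T@P[:,1]).round(4),"up",(R.T@[0,0,1]).round(4))
E
python3 st.py; python3 go.py 0.0,0.0,0.30
```

```text
20.6167 [ 0.36085121 -0.7673513   0.44654676] r 0.8479632159372582 q [-1.243  0.704  0.434  0.056  1.508 -1.595]
tool axes (cols) in plat:
 [[-0.879 -0.01   0.476]
 [ 0.01   0.999  0.04 ]
 [-0.476  0.04  -0.878]]
tcp plat [ 0.84058802 -0.45846468  0.44654676] [-0.3 -0.6 -5.3]
tool-frame delta [ 0.8133  0.4609 -0.2537] norm 0.9686351427474749
plat +x in tool [-0.8791 -0.0103  0.4765] plat y [0.0098 0.9992 0.0396] up [-0.4765  0.0395 -0.8783]
```

```bash
python3 go.py -0.02,0.0,0.27
```

```text
tool-frame delta [ 0.8452  0.4599 -0.2368] norm 0.9909441791755459
plat +x in tool [-0.8791 -0.0103  0.4765] plat y [0.0098 0.9992 0.0396] up [-0.4765  0.0395 -0.8783]
```

{"name": "step_arm", "arguments": {
  "moves": [
    [[0.0352, 0.0192, -0.0099, 0], [0.0352, 0.0192, -0.0099, 0], [0.0352, 0.0192, -0.0099, 0], [0.0352, 0.0192, -0.0099, 0], [0.0352, 0.0192, -0.0099, 0], [0.0352, 0.0192, -0.0099, 0], [0.0352, 0.0192, -0.0099, 0], [0.0352, 0.0192, -0.0099, 0]]
  ]
}}

```text
time: 21.28
tool_pos: [0.405, -0.4608, 0.4]
tool_rot: [3.095, 0.528, 1.92]
contact_force: [1.1, 0.2, 0.0]
opening: 0.0325
```

{"name": "step_arm", "arguments": {
  "moves": [
    [[0.0352, 0.0192, -0.0099, 0], [0.0352, 0.0192, -0.0099, 0], [0.0352, 0.0192, -0.0099, 0], [0.0352, 0.0192, -0.0099, 0], [0.0352, 0.0192, -0.0099, 0], [0.0352, 0.0192, -0.0099, 0], [0.0352, 0.0192, -0.0099, 0], [0.0352, 0.0192, -0.0099, 0]]
  ]
}}

```text
time: 21.95
tool_pos: [0.4488, -0.1387, 0.334]
tool_rot: [3.091, 0.527, 1.916]
contact_force: [1.1, -0.2, -0.3]
opening: 0.032
```

```bash
python3 st.py; python3 go.py -0.02,0.0,0.27
```

```text
21.95 [ 0.4487532  -0.1386573   0.33403582] r 0.4696863609459312 q [-0.187  0.017  1.752 -0.477  1.089 -0.382]
tool axes (cols) in plat:
 [[-0.864 -0.009  0.503]
 [ 0.015  0.999  0.043]
 [-0.503  0.044 -0.863]]
tcp plat [ 0.28389517 -0.15338113  0.33403582] [ 1.1 -0.2 -0.3]
tool-frame delta [ 0.2971  0.1531 -0.0911] norm 0.34637931549265083
plat +x in tool [-0.8642 -0.0088  0.503 ] plat y [0.0146 0.999  0.0425] up [-0.5029  0.0441 -0.8632]
```

{"name": "step_arm", "arguments": {
  "moves": [
    [[0.0352, 0.0182, -0.0108, 0], [0.0352, 0.0182, -0.0108, 0], [0.0352, 0.0182, -0.0108, 0], [0.0352, 0.0182, -0.0108, 0], [0.0352, 0.0182, -0.0108, 0], [0.0352, 0.0182, -0.0108, 0], [0.0352, 0.0182, -0.0108, 0], [0, 0, 0, 0.011]]
  ]
}}

```text
time: 22.62
tool_pos: [0.4781, 0.149, 0.2778]
tool_rot: [3.086, 0.52, 1.911]
contact_force: [-0.2, -0.6, -0.3]
opening: 0.0317
```

```bash
python3 st.py; python3 look.py u wrist,side; python3 go.py 0.02,0.0,0.04
```

```text
22.6167 [0.47812421 0.14903151 0.27784447] r 0.5008124862599217 q [ 0.467  0.294  1.57  -0.54   1.326  0.259]
tool axes (cols) in plat:
 [[-0.868 -0.005  0.497]
 [ 0.019  0.999  0.044]
 [-0.497  0.048 -0.867]]
tcp plat [ 0.02530629 -0.02392343  0.27784447] [-0.2 -0.6 -0.3]
22.6167 [0.47812421 0.14903151 0.27784447] [3.0861418  0.51991854 1.91076529] [-0.19610344 -0.59301955 -0.32420074] 0.03166356221505557
plat frame tcp [ 0.02530629 -0.02392343  0.27784447] dyaw -0.022443100727695064
tool-frame delta [0.1282 0.015  0.2031] norm 0.24063005949074717
plat +x in tool [-0.8663 -0.0026  0.4996] plat y [0.0212 0.9989 0.0421] up [-0.4991  0.0471 -0.8652]
```

View pics/wrist_u.png

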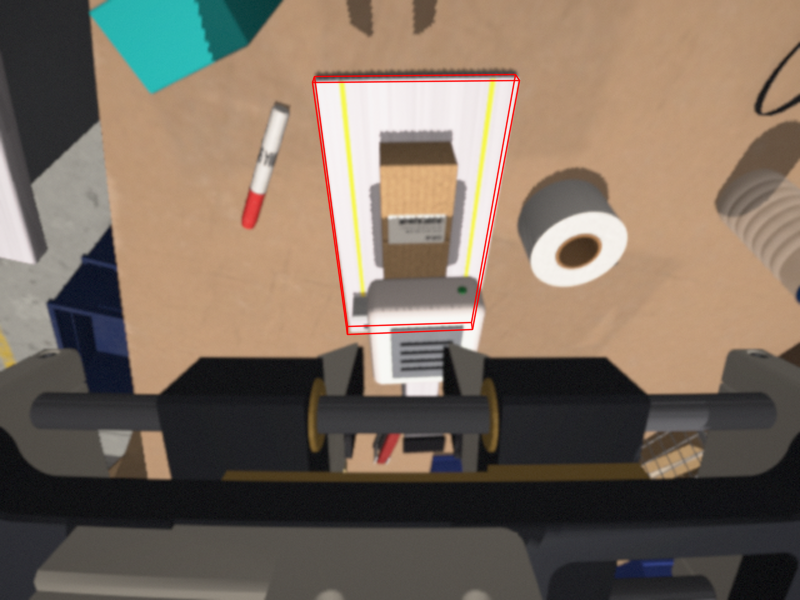

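View pics/side_u.png

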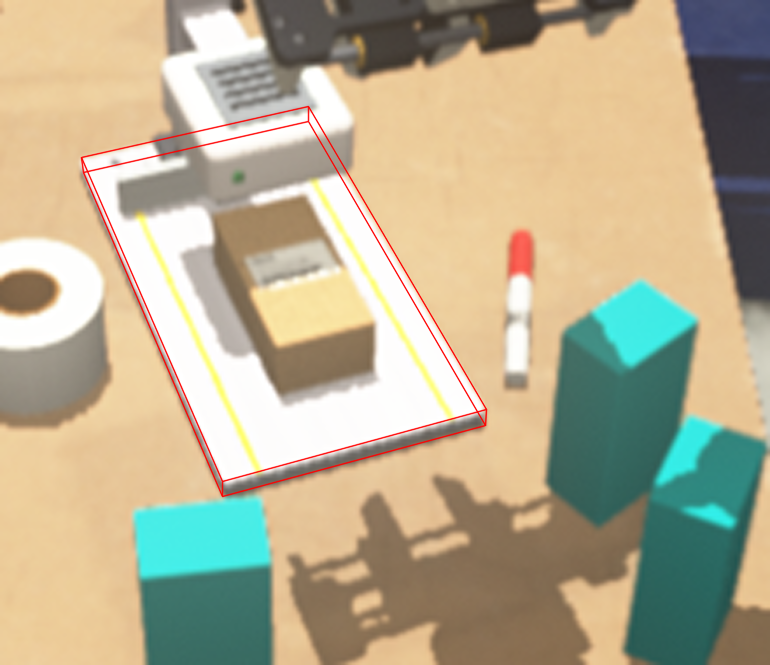

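```bash
python3 bk.py u wrist 1.25 0 0 382,142,.014 453,142,.014 380,163,.059 456,163,.059; python3 bk.py u side 3.5 230 190 283,393,.014 375,368,.014 275,348,.059 376,320,.059; python3 go.py 0.0,0.001,0.12;python3 go.py 0.01,0.001,0.037
```

```text
382,142,.014 plat [ 0.0526 -0.0297  0.014 ]
453,142,.014 plat [0.0536 0.0345 0.014 ]
380,163,.059 plat [ 0.0492 -0.0318  0.059 ]
456,163,.059 plat [0.0503 0.0307 0.059 ]
283,393,.014 plat [0.0538 0.0268 0.014 ]
375,368,.014 plat [ 0.0546 -0.0344  0.014 ]
275,348,.059 plat [0.0497 0.033  0.059 ]
376,320,.059 plat [ 0.0516 -0.0328  0.059 ]
tool-frame delta [0.1056 0.0199 0.1239] norm 0.16401867961824432
plat +x in tool [-0.8663 -0.0026  0.4996] plat y [0.0212 0.9989 0.0421] up [-0.4991  0.0471 -0.8652]
tool-frame delta [0.1384 0.0159 0.2007] norm 0.24431923777097012
plat +x in tool [-0.8663 -0.0026  0.4996] plat y [0.0212 0.9989 0.0421] up [-0.4991  0.0471 -0.8652]
```

```bash
python3 go.py 0.022,0.003,0.13;python3 go.py 0.027,0.003,0.034
```

```text
tool-frame delta [0.0816 0.0223 0.1263] norm 0.15203904311652974
plat +x in tool [-0.8663 -0.0026  0.4996] plat y [0.0212 0.9989 0.0421] up [-0.4991  0.0471 -0.8652]
tool-frame delta [0.1252 0.0177 0.2119] norm 0.24675447707026085
plat +x in tool [-0.8663 -0.0026  0.4996] plat y [0.0212 0.9989 0.0421] up [-0.4991  0.0471 -0.8652]
```

{"name": "step_arm", "arguments": {
  "moves": [
    [[0.0204, 0.0056, 0.0316, 0], [0.0204, 0.0056, 0.0316, 0], [0.0204, 0.0056, 0.0316, 0], [0.0204, 0.0056, 0.0316, 0], [0, 0, 0, 0]]
  ]
}}

```text
time: 23.13
tool_pos: [0.4988, 0.1574, 0.1233]
tool_rot: [3.1, 0.523, 1.911]
contact_force: [-0.7, -0.7, 0.4]
opening: 0.0321
```

```bash
python3 st.py;python3 go.py 0.027,0.003,0.034
```

```text
23.1333 [0.49881806 0.1573545  0.12325931] r 0.5230486524520694 q [ 0.464  0.512  1.705 -0.618  1.042  0.464]
tool axes (cols) in plat:
 [[-0.866  0.002  0.5  ]
 [ 0.019  0.999  0.03 ]
 [-0.5    0.036 -0.866]]
tcp plat [ 0.02486052 -0.00162301  0.12325931] [-0.7 -0.7  0.4]
tool-frame delta [0.0428 0.0014 0.0785] norm 0.08940455178530753
plat +x in tool [-0.8661  0.0016  0.4999] plat y [0.0193 0.9994 0.0302] up [-0.4995  0.0358 -0.8656]
```

{"name": "step_arm", "arguments": {
  "moves": [
    [[0.0107, 0.0003, 0.0196, 0], [0.0107, 0.0003, 0.0196, 0], [0.0107, 0.0003, 0.0196, 0], [0.0107, 0.0003, 0.0196, 0], [0, 0, 0, 0], [0, 0, 0, 0]]
  ]
}}

```text
time: 23.63
tool_pos: [0.5063, 0.1583, 0.0412]
tool_rot: [3.089, 0.524, 1.907]
contact_force: [0.3, -0.3, 0.9]
opening: 0.032
```

```bash
python3 st.py;python3 look.py v side,scene
```

```text
23.6333 [0.50634484 0.15832436 0.04119338] r 0.5305202165924215 q [ 0.461  0.645  1.753 -0.703  0.889  0.604]
tool axes (cols) in plat:
 [[-0.866  0.     0.5  ]
 [ 0.023  0.999  0.039]
 [-0.5    0.046 -0.865]]
tcp plat [0.02662213 0.00575872 0.04119338] [ 0.3 -0.3  0.9]
23.6333 [0.50634484 0.15832436 0.04119338] [3.08895568 0.52352449 1.90678636] [ 0.33663791 -0.25702088  0.88461564] 0.031954897942538966
plat frame tcp [0.02662213 0.00575872 0.04119338] dyaw -0.026422032938462348
```

View pics/side_v.png

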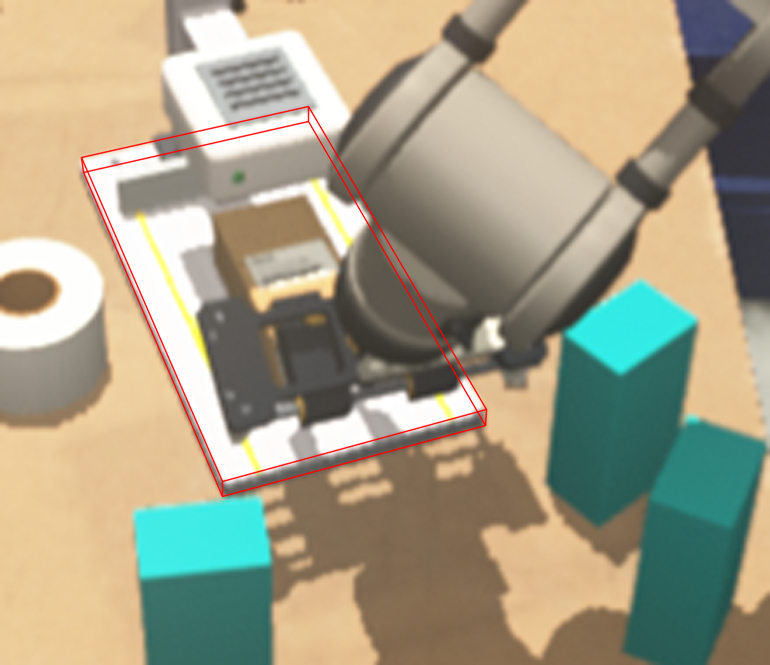

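View pics/scene_v.png

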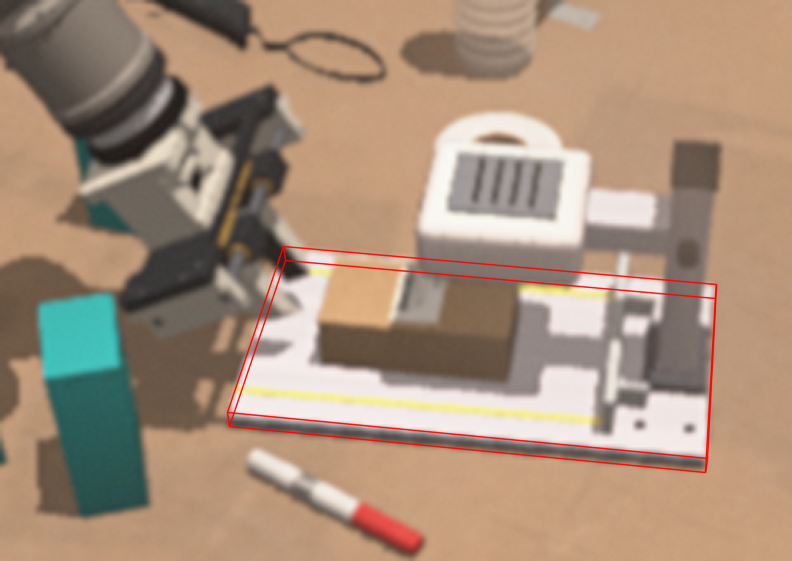

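{"name": "step_arm", "arguments": {
  "moves": [
    [[-0.0027, -0.004, 0.0073, 0], [-0.0078, 0, 0.0045, 0], [-0.0078, 0, 0.0045, 0], [-0.0078, 0, 0.0045, 0], [-0.0078, 0, 0.0045, 0], [-0.0078, 0, 0.0045, 0], [0, 0, 0, 0]]
  ]
}}

```text
time: 24.32
tool_pos: [0.5198, 0.1079, 0.0344]
tool_rot: [3.091, 0.523, 1.907]
contact_force: [-1.0, -0.3, -0.0]
opening: 0.0319
```

```bash
python3 st.py;python3 look.py w side,scene
```

```text
24.3167 [0.51981804 0.10785173 0.03439931] r 0.5308886769495291 q [ 0.361  0.639  1.799 -0.756  0.817  0.572]
tool axes (cols) in plat:
 [[-0.866  0.     0.5  ]
 [ 0.022  0.999  0.038]
 [-0.5    0.044 -0.865]]
tcp plat [0.07859295 0.00046266 0.03439931] [-1.  -0.3 -0. ]
24.3167 [0.51981804 0.10785173 0.03439931] [3.09105024 0.52317071 1.90744418] [-1.02845837 -0.3065367  -0.04191047] 0.03186308306370567
plat frame tcp [0.07859295 0.00046266 0.03439931] dyaw -0.025764213067026365
```

View pics/side_w.png

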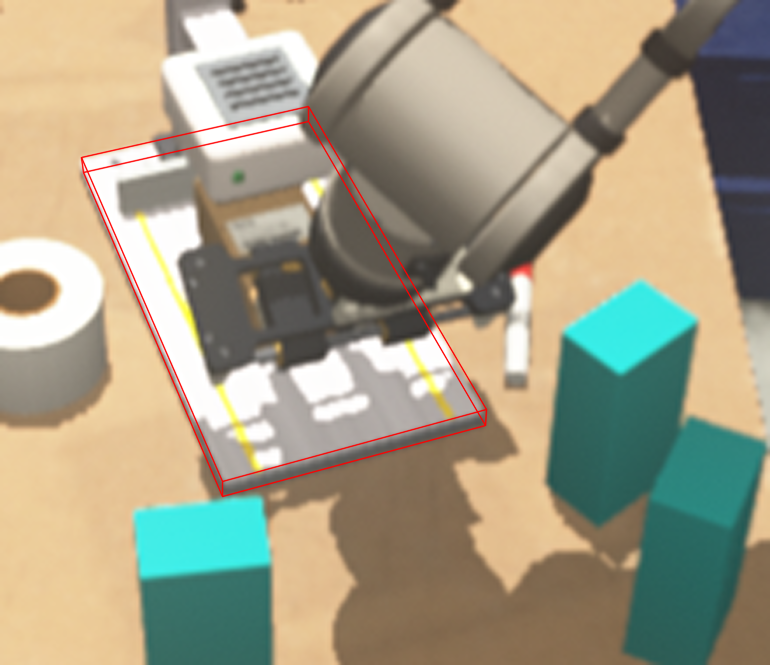

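View pics/scene_w.png

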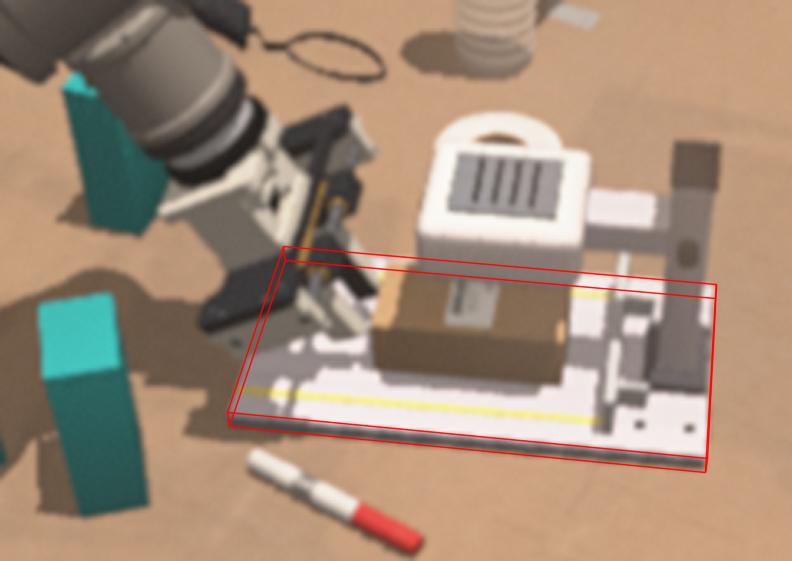

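{"name": "step_arm", "arguments": {
  "moves": [
    [[-0.0052, 0, 0.003, 0], [-0.0061, 0, 0.0035, 0], [-0.0061, 0, 0.0035, 0], [-0.0035, 0, 0.002, 0], [0, 0, 0, 0]]
  ]
}}

```text
time: 24.83
tool_pos: [0.5281, 0.0863, 0.0342]
tool_rot: [3.091, 0.523, 1.908]
contact_force: [0.2, -0.3, -0.2]
opening: 0.0324
```

```bash
python3 st.py;python3 look.py x side,scene
```

```text
24.8333 [0.5280605  0.08626267 0.03420698] r 0.5350599414155877 q [ 0.315  0.636  1.807 -0.774  0.792  0.547]
tool axes (cols) in plat:
 [[-0.866 -0.     0.5  ]
 [ 0.021  0.999  0.038]
 [-0.499  0.044 -0.865]]
tcp plat [0.10170188 0.00051574 0.03420698] [ 0.2 -0.3 -0.2]
24.8333 [0.5280605  0.08626267 0.03420698] [3.09121934 0.52285084 1.9084423 ] [ 0.18768567 -0.28892706 -0.17198564] 0.0323980001095435
plat frame tcp [0.10170188 0.00051574 0.03420698] dyaw -0.024766090827450737
```

View pics/scene_x.png

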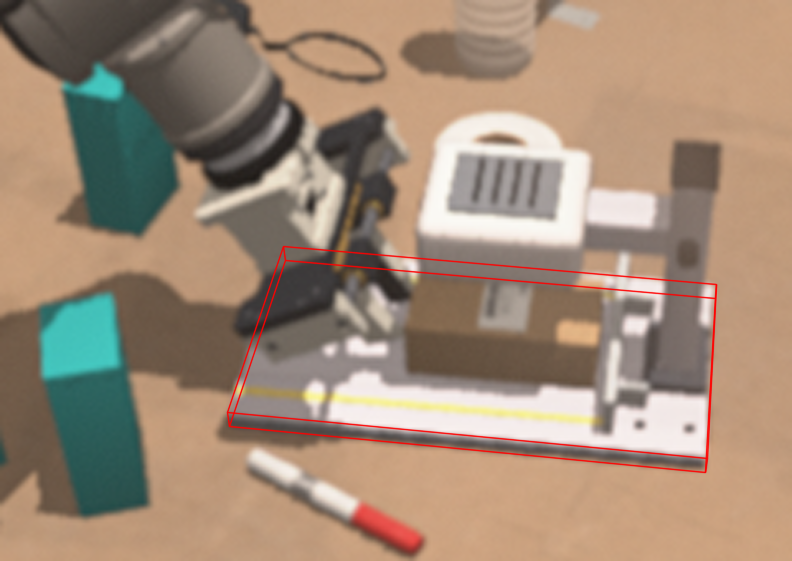

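View pics/side_x.png

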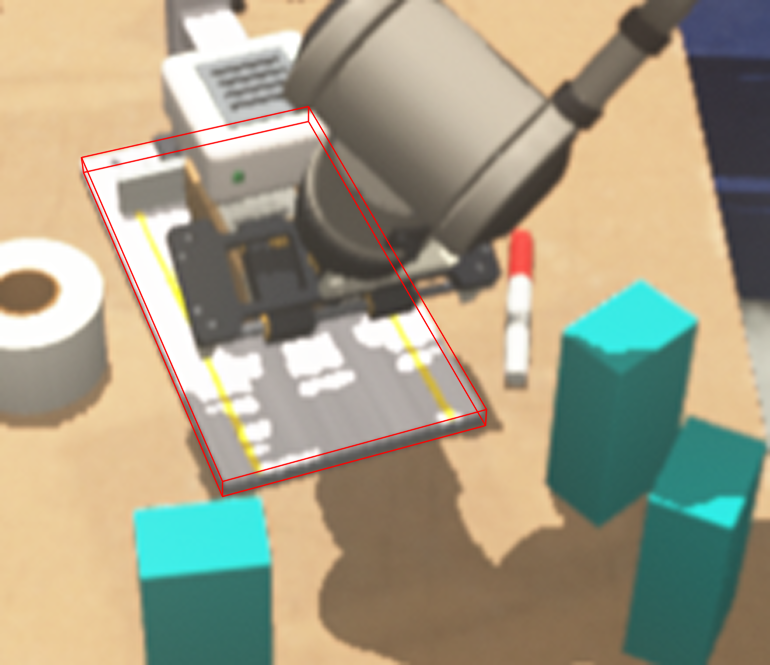

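{"name": "step_arm", "arguments": {
  "moves": [
    [[-0.0026, 0, 0.0015, 0], [-0.0026, 0, 0.0015, 0], [0, 0, 0, 0]]
  ]
}}

```text
time: 25.18
tool_pos: [0.5301, 0.0814, 0.0343]
tool_rot: [3.091, 0.523, 1.909]
contact_force: [-0.3, 0.4, 0.4]
opening: 0.0319
```

{"name": "step_arm", "arguments": {
  "moves": [
    [[-0.0017, 0, 0.001, 0], [0, 0, 0, 0]]
  ]
}}

```text
time: 25.35
tool_pos: [0.5308, 0.0797, 0.0342]
tool_rot: [3.091, 0.523, 1.909]
contact_force: [-0.6, 2.0, 0.3]
opening: 0.0322
```

{"name": "step_arm", "arguments": {
  "moves": [
    [[-0.0017, 0, 0.001, 0], [0, 0, 0, 0]]
  ]
}}

```text
time: 25.52
tool_pos: [0.5312, 0.0788, 0.0341]
tool_rot: [3.09, 0.521, 1.909]
contact_force: [-4.0, 6.1, 1.5]
opening: 0.0319
```

{"name": "step_arm", "arguments": {
  "moves": [
    [[-0.0013, 0, 0.0007, 0], [0, 0, 0, 0], [0, 0, 0, 0]]
  ]
}}

```text
time: 25.77
tool_pos: [0.5313, 0.0785, 0.034]
tool_rot: [3.09, 0.52, 1.909]
contact_force: [-6.9, 11.9, 4.9]
opening: 0.0323
```

```bash
python3 st.py;python3 look.py y side,scene,wrist
```

```text
25.7667 [0.53132584 0.07849108 0.03403114] r 0.537092173238556 q [ 0.297  0.634  1.81  -0.778  0.78   0.534]
tool axes (cols) in plat:
 [[-0.868 -0.002  0.497]
 [ 0.021  0.999  0.04 ]
 [-0.497  0.045 -0.867]]
tcp plat [0.11012632 0.00081372 0.03403114] [-6.9 11.9  4.9]
25.7667 [0.53132584 0.07849108 0.03403114] [3.08953028 0.51985179 1.90934495] [-6.91692826 11.92915812  4.88853563] 0.0323449630219278
plat frame tcp [0.11012632 0.00081372 0.03403114] dyaw -0.023863441484447856
```

View pics/scene_y.png

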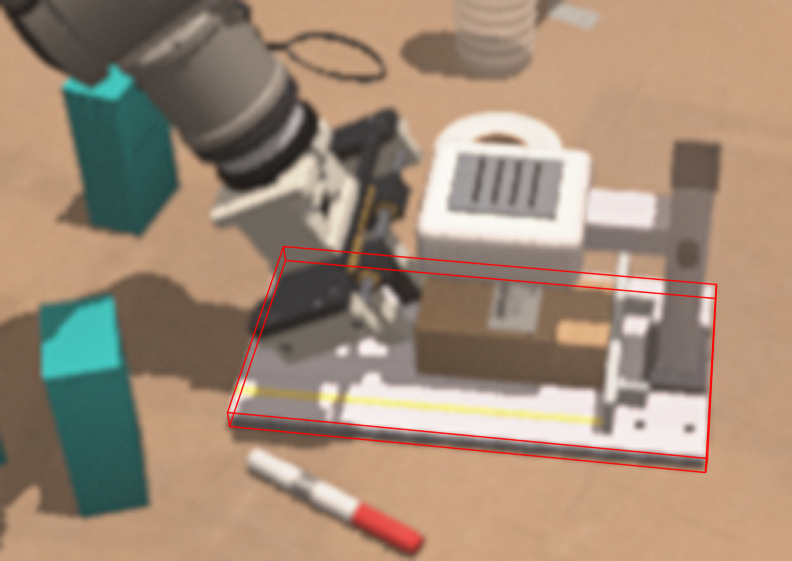

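View pics/wrist_y.png

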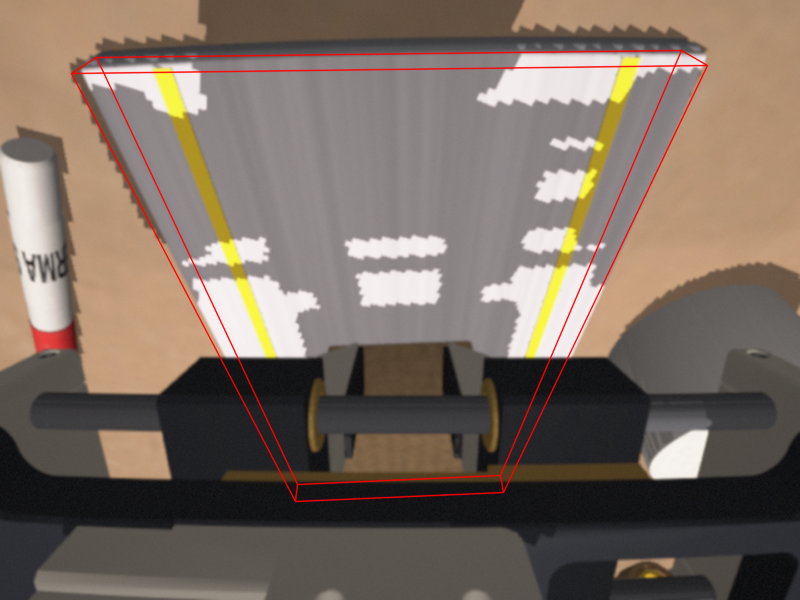

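{"name": "step_arm", "arguments": {
  "moves": [
    [[0.0035, 0, -0.002, 0], [0.0087, 0, -0.005, 0], [0.013, 0, -0.0075, 0], [0.013, 0, -0.0075, 0], [0.0, 0, -0.02, 0], [0.01, 0, -0.035, 0], [0.01, 0, -0.035, 0], [0.01, 0, -0.035, 0]]
  ]
}}

```text
time: 26.58
tool_pos: [0.4799, 0.1999, 0.1283]
tool_rot: [3.092, 0.523, 1.909]
contact_force: [1.5, 1.0, -0.8]
opening: 0.0322
```

{"name": "step_arm", "arguments": {
  "moves": [
    [[0.01, 0, -0.035, 0], [0.01, 0, -0.035, 0], [0, 0, 0, 0], [0, 0, 0, 0]]
  ]
}}

```text
time: 26.92
tool_pos: [0.4603, 0.2487, 0.1792]
tool_rot: [3.087, 0.522, 1.91]
contact_force: [0.3, -0.9, -0.5]
opening: 0.0322
```

```bash
python3 st.py;python3 look.py z side,scene,wrist .12,0,0,.014
```

```text
26.9167 [0.46026906 0.24872642 0.17917361] r 0.52317534461597 q [ 0.648  0.481  1.572 -0.543  1.253  0.511]
tool axes (cols) in plat:
 [[-0.867 -0.004  0.499]
 [ 0.02   0.999  0.043]
 [-0.499  0.047 -0.866]]
tcp plat [-0.07424307 -0.00527388  0.17917361] [ 0.3 -0.9 -0.5]
26.9167 [0.46026906 0.24872642 0.17917361] [3.08746253 0.52187367 1.91001462] [ 0.30097928 -0.88786922 -0.48255826] 0.032215417098537126
plat frame tcp [-0.07424307 -0.00527388  0.17917361] dyaw -0.023193772404384694
```

View pics/scene_z.png

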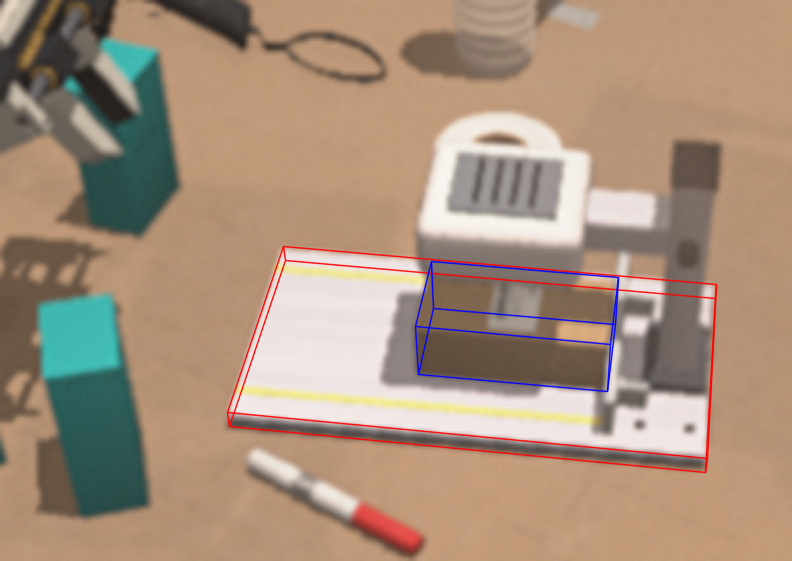

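View pics/side_z.png

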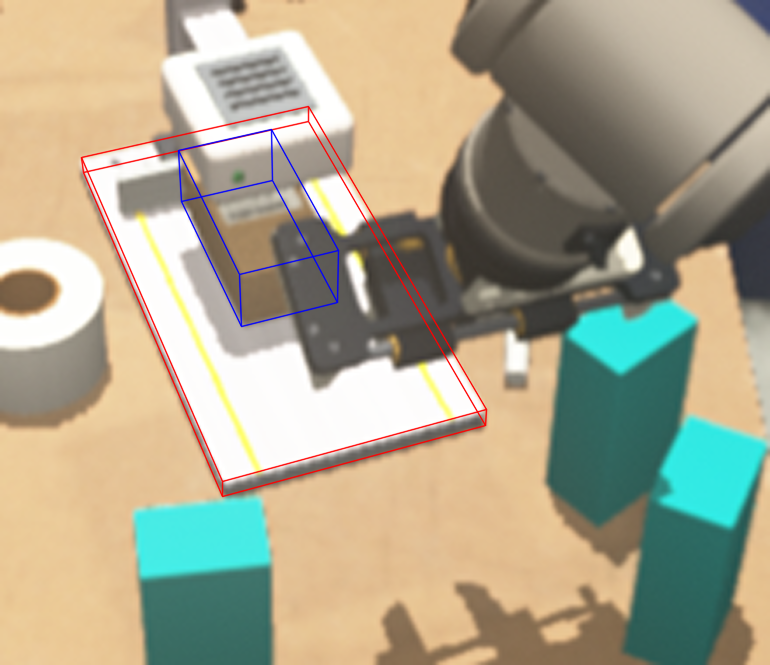

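View pics/wrist_z.png

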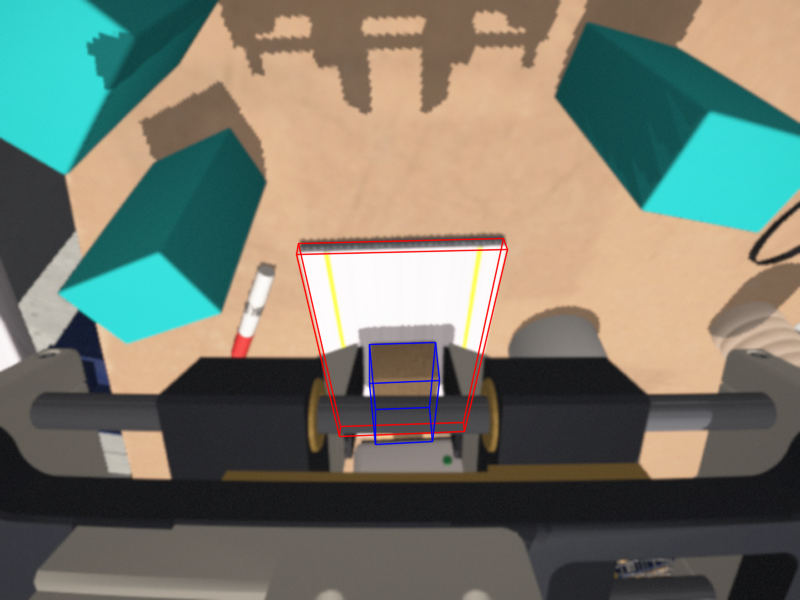

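{"name": "step_arm", "arguments": {
  "moves": [
    [[-0.015, 0, -0.035, 0], [-0.02, 0, -0.035, 0], [-0.02, 0, -0.035, 0], [-0.02, 0, -0.035, 0], [0, 0, 0, 0], [0, 0, 0, 0]]
  ]
}}

```text
time: 27.57
tool_pos: [0.4528, 0.2486, 0.3377]
tool_rot: [3.087, 0.522, 1.906]
contact_force: [0.4, 0.0, -0.7]
opening: 0.0323
```

Run:
```python
from h import *; from cell import robot
p=np.load("plat.npy"); R,t=planar(p); s=robot.observe(); print(s["time"],s["tool_pos"],s["contact_force"])
it=[(R,R@np.array([.12,0,.014])+t,(0,.13,-.033,.033,0,.045),(0,0,255))]
c=robot.read_camera("side"); overlay("fin_side.png",c,(240,350,210,310),7,it)
c=robot.read_camera("scene"); overlay("fin_scene.png",c,(250,370,210,310),6.5,[])
c=robot.read_camera("wrist"); overlay("fin_wrist.png",c,(0,640,0,480),1.25,it)
```

```text
27.5667 [0.45276953 0.2485642  0.33774284] [ 0.35393722  0.04755391 -0.66870137]
```

View pics/fin_side.png

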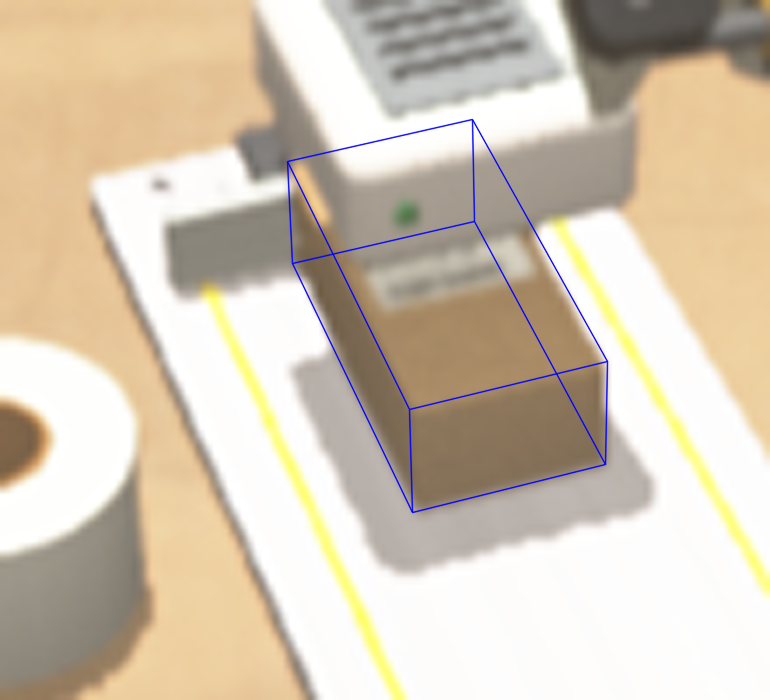

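View pics/fin_scene.png

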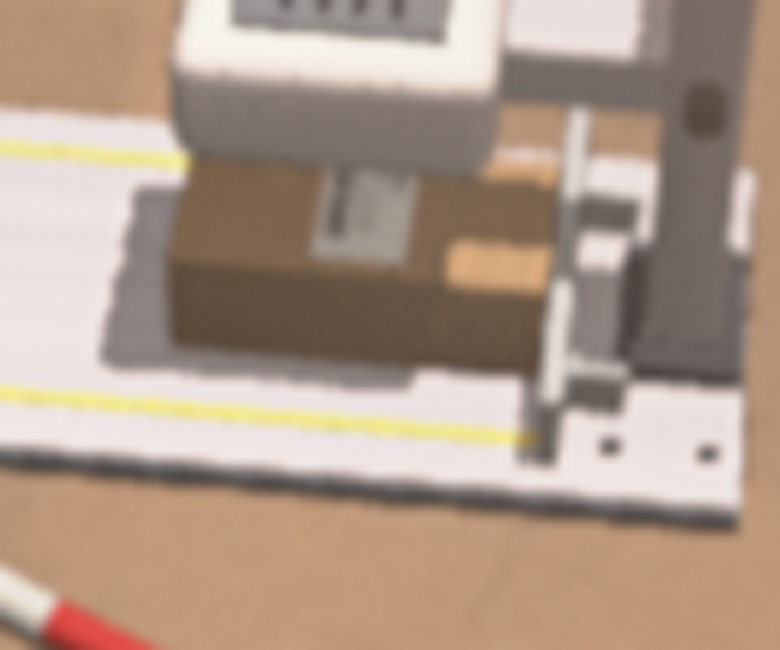

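View pics/fin_wrist.png

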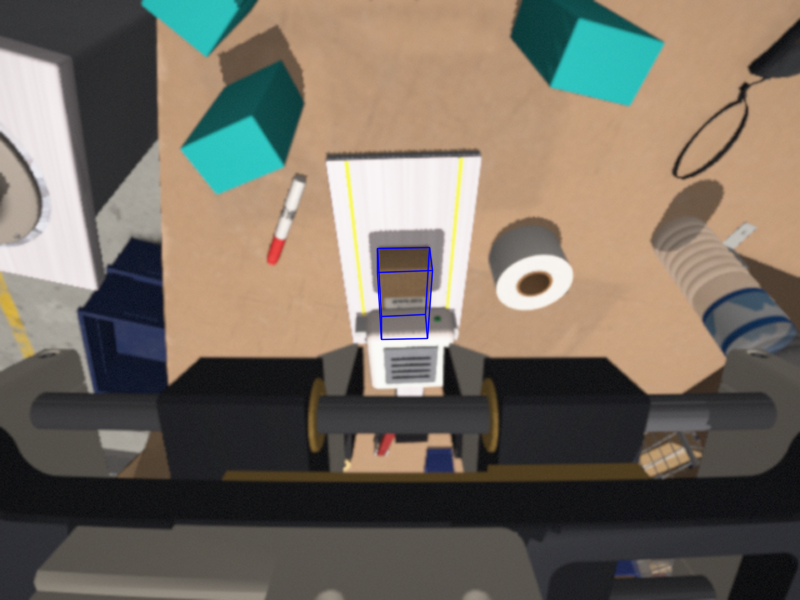

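```bash
python3 -c "
from cell import robot
print(robot.hand_in())"
```

```text
the job is handed in; nothing more can be done
None
```

The carton is in place: lying label up on the deck, square between the yellow lines, its end against the steel fence. I handed the job in at about 27.6 s of the 50 s.

**How it was done**
- **Sliding upright:** I slid the carton to the platform edge with the fingers lightly gripping its sides, not lifting it.
- **Tipping and first slide:** I pushed it over high up, then drew it along the deck by its sides.
- **Final push:** I pushed its near end home with the tool leaning back about 0.52 rad, clear of the reader.

**Last checks**
- **Contact:** The push against the fence read about 14 N.
- **Position:** After I retreated, all three cameras showed the carton within about 2 mm of the intended place. The roll, the marker and the turquoise boxes stood where they were, and the tool read no contact.

**What did not go cleanly**
- **Carton leaned:** On the first slide the carton tilted about 15° in the light grip. I brought it back, let it settle upright, gripped it harder and slid it again, and it arrived upright and square.
- **Force spike:** While getting the lean, the arm ran against its elbow limit. Joint 3 read 0.036 against the stated 0.04, and one wrist reading was about 98 N, under the 120 N limit. It read 0.036–0.037 again during the slow approach, so the stated limit may be rounded, but I could not confirm that.

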